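# Set up the festive lantern display

### The job

Put the holiday display on the living-room table back in order: stand every toppled toy soldier upright on the grey display board and set every glass bauble gently into its own pocket of the white tray. When all are in place, switch the lantern on by pressing its brass plunger right down to the stop and letting it spring back. Leave the mug, the candle jar and the remote control where they are.

Things in the scene. Friction and masses are not known exactly. Their poses are not given: they have to be found in the camera images.
- soldier0: wooden toy soldier (red coat, black hat), 112 mm tall, 120 g, found lying on its side. Origin: centre of the foot's underside; z runs from foot to hat. Along z: square foot 48 mm (0-12), square body 30 x 30 mm, faces parallel to the foot's (12-70), round head 30 mm across (70-90), round hat 36 mm across (90-112). Lying, it rests on foot and hat, one foot face down. May be absent.
- soldier1: wooden toy soldier (blue coat, red hat), 112 mm tall, 120 g, found lying on its side. Origin: centre of the foot's underside; z runs from foot to hat. Along z: square foot 48 mm (0-12), square body 30 x 30 mm, faces parallel to the foot's (12-70), round head 30 mm across (70-90), round hat 36 mm across (90-112). Lying, it rests on foot and hat, one foot face down. May be absent.
- soldier2: wooden toy soldier (green coat, yellow hat), 112 mm tall, 120 g, found lying on its side. Origin: centre of the foot's underside; z runs from foot to hat. Along z: square foot 48 mm (0-12), square body 30 x 30 mm, faces parallel to the foot's (12-70), round head 30 mm across (70-90), round hat 36 mm across (90-112). Lying, it rests on foot and hat, one foot face down. May be absent.
- bauble0: fragile red glass bauble, 46 mm across, 44 mm high, 30 g, with an 18 mm flat underneath and a brass cap and loop on top (to 33 mm above centre). Origin: centre of the ball (22 mm above the table), z up through the cap. Breaks if squeezed by more than 60 N, or if it hits or is pressed into the tray by more than 20 N. May be absent.
- bauble1: fragile yellow glass bauble, 46 mm across, 44 mm high, 30 g, with an 18 mm flat underneath and a brass cap and loop on top (to 33 mm above centre). Origin: centre of the ball (22 mm above the table), z up through the cap. Breaks if squeezed by more than 60 N, or if it hits or is pressed into the tray by more than 20 N. May be absent.
- bauble2: fragile blue glass bauble, 46 mm across, 44 mm high, 30 g, with an 18 mm flat underneath and a brass cap and loop on top (to 33 mm above centre). Origin: centre of the ball (22 mm above the table), z up through the cap. Breaks if squeezed by more than 60 N, or if it hits or is pressed into the tray by more than 20 N. May be absent.
- bauble3: fragile green glass bauble, 46 mm across, 44 mm high, 30 g, with an 18 mm flat underneath and a brass cap and loop on top (to 33 mm above centre). Origin: centre of the ball (22 mm above the table), z up through the cap. Breaks if squeezed by more than 60 N, or if it hits or is pressed into the tray by more than 20 N. May be absent.
- board: fixed flat display board, grey felt top with a light wooden edge, 120 x 280 mm (its x, y), 12 mm thick. Origin: centre of its underside.
- tray: fixed white bauble tray, 66 x 250 mm (its x, y), 18 mm high, with a row of four round dimpled pockets along its y axis, 62 mm apart. Origin: centre of its underside.
- pocket0 (a point): centre of the mouth of a tray pocket, level with the tray's top; pocket 39 mm across, 13 mm deep, x and y along the tray's. A seated bauble rests on the pocket's rim, its centre about 13 mm above this point.
- pocket1 (a point): centre of the mouth of a tray pocket, level with the tray's top; pocket 39 mm across, 13 mm deep, x and y along the tray's. A seated bauble rests on the pocket's rim, its centre about 13 mm above this point.
- pocket2 (a point): centre of the mouth of a tray pocket, level with the tray's top; pocket 39 mm across, 13 mm deep, x and y along the tray's. A seated bauble rests on the pocket's rim, its centre about 13 mm above this point.
- pocket3 (a point): centre of the mouth of a tray pocket, level with the tray's top; pocket 39 mm across, 13 mm deep, x and y along the tray's. A seated bauble rests on the pocket's rim, its centre about 13 mm above this point.
- lantern: fixed dark metal table lantern. Origin: underside, straight below the plunger switch. Base plate from x = -142 to +38 mm, 75 mm wide, 18 mm high; the glass lantern house, 88 mm across and 112 mm high, stands about x = -105 mm (on the robot's side); a drum 52 mm across and 34 mm high carries the plunger.
- plunger_top (a point): centre of the top of the brass plunger head (34 mm across), 58 mm above the table when up; moves with it.
- plunger (a joint): travel of the lantern's sprung plunger switch, 0 = up, 0.010 m = fully down on its stop; about 3 N to start and 7.5 N at the stop; it springs back when let go.
- mug: bystander: white mug, 80 mm across, 90 mm high. Origin: centre of its underside.
- candle: bystander: amber candle jar, 64 mm across, 75 mm high. Origin: centre of its underside.
- remote: bystander: black remote control, 45 x 160 x 18 mm. Origin: centre of its underside.
There are look-alikes about, which are no part of the job. What is shaped like the soldier2 but pink or purple is not meant.

How it is judged:
By the outcome, as a careful person would: the job done as asked, in the order asked, and still so for the second after the job is handed in, with the robot touching nothing.
Of soldier0, soldier1, soldier2 only 2 to 3 are there at a start; the rules pass over those that are not, and their reading is None.
Of bauble0, bauble1, bauble2, bauble3 only 3 to 4 are there at a start; the rules pass over those that are not, and their reading is None.
At some moment in a run one of soldier0, soldier1, soldier2 may be knocked a few centimetres aside while the robot is not near it.
It also fails if it takes over 210 s, if anything falls off the work surface, if the arm or the gripper's body presses on something with over 40 N, if the wrist force passes 120 N, or if a joint passes its speed limit or range.

### The arm

A 7-joint arm with a two-finger parallel gripper is mounted at the origin on the work surface. World frame = base frame: x ahead of the robot, y to its left, z up, the work surface at z = 0. Lengths are in m, angles in rad, forces in N, time in s.
With the tool pointing down it reaches from about 0.425 to 0.875 m from the base axis. Payload 4.7 kg.
Tool frame: the origin (TCP) lies between the finger pads; the fingertips stand 22 mm ahead of it and the grasp point (between the pads) lies 3 mm ahead of it; z points along the fingers, y is the line along which they close (so a half turn about z gives the same grasp; the last joint's range is limited). The gripper opens to 87 mm and grips with 3 to 60 N. Pads are 19 mm wide; open, the fingers measure 117 mm over their backs; the gripper's body (75 mm by 190 mm) begins 51 mm behind the grasp point.
Start: joints at [1.154, 0.321, -0.07, 1.45, 0.023, 1.371, -0.057], TCP at [0.271, -0.591, 0.245] pointing down, gripper open.
Joint ranges: [-2.86, 2.86], [-0.3, 2.09], [-1.38, 1.24], [0.06, 2.45], [-1.56, 4.7], [0.09, 2.05], [-2.69, 2.69]. Speed limits (rad/s): [2.57, 2.57, 3.14, 3.14, 3.14, 3.14, 3.14].

### API

Orientations are given as a rotation vector (axis times angle).
In Python, from bench import ctrl gives the robot as it stands. The module is installed in compiled form; this text tells all that it offers.
- The arm moves only by the tool send_rows, never from a script. Its argument "motion" is a list of rows, each an object with "claw": the opening, from -1 (shut) to 1 (fully open); "slide": the shift along the tool's x, y, z in mm, a list of three; "delta_rot": the turn, a rotation vector about the tool's x, y, z in rad, a list of three. In form: [{"claw": claw, "slide": [x, y, z], "delta_rot": [ax, ay, az]}, ...]. A call has 1 to 5 rows; each row is the pose to reach, as a shift and turn from the pose commanded when the call began, along the tool's axes at that moment; what a row does not reach only later rows make up. A row lasts 1/10 s, in which the tool goes at most 50 mm and 8.59 degrees, less where a joint would pass 70% of its speed; a pose out of reach is approached as far as the arm can. A call with a gripper value outside its range is refused whole. The fingers move at their own pace and stop on an object; "grip_force" is the grip in N (left out, the last holds). Time passes only in rows, so rows that repeat a pose let the fingers close. It gives the time, the measured TCP pose, the force, the opening and the grip force at its end, in the units of the state.
- ctrl.get_state(): the state, without advancing time (a new reading comes with each control period).
- ctrl.get_image(name): name is "scene" or "top"; returns a dict with "color" (384x512x3 uint8, blue, green, red), "fx", "fy", "cx", "cy" (pixels), "pose" (4x4, takes a point from camera to world coordinates). Camera axes: x right, y down, z forward; pixel columns grow to the right and rows downward; lengths in m; the calibration is good to about 2 mm. A picture is of the moment at which its call begins. There is no depth.
- ctrl.close_job(): hands the job in; it is judged then, once.
The state is a dict: "time": time; "joint_positions": joint angles; "qd": joint speeds; "joint_torque": joint torques, N m; "position": TCP position; "tool_rot": TCP orientation; "ft_force": force on the tool from outside, world axes, zero at the start; "torque": the same for the moment, N m; "grip_width": opening from 0.0 (shut) to 1.0 (fully open); "grip_force": force on a finger pad.
Only numpy, scipy, OpenCV 4.12 (cv2) and the standard library are available. Lean on these libraries where they do the work, as an engineer would, in place of code of your own. Each camera call takes 0.05 s, during which the arm holds its last target. There are 200 camera calls.

## Working session

There is one attempt and no reset: what is moved stays moved. The work goes in short steps, Python scripts to look and compute and a tool call to move; the robot and the scene stay as the last step left them, time stands still between calls to the robot, and variables do not carry over. Pictures are saved under pics/ and viewed, at most 14 in all, crops included, and the job is handed in when it is done.

Besides the shell and the picture viewer there is one more tool, called after "Call:" as name([rows], argument=value, ...), one row to a line, values as JSON. send_rows: Moves the arm, as the interface text tells. Its arguments: {"type":"object","properties":{"motion":{"type":"array","items":{"type":"object","properties":{"claw":{"type":"number"},"slide":{"type":"array","items":{"type":"number"}},"delta_rot":{"type":"array","items":{"type":"number"}}}}},"grip_force":{"type":"number"}},"required":["motion"]}

```bash
ls; mkdir -p pics; python3 - <<'E'
from bench import ctrl
import cv2,numpy as np
s=ctrl.get_state()
print({k:np.round(v,3) for k,v in s.items()})
for n in("scene","top"):
    d=ctrl.get_image(n); cv2.imwrite(f"pics/{n}0.png",d["color"]); print(n,d["fx"],d["cx"],d["cy"],np.round(d["pose"],3).tolist())
E
```

```text
pics
{'time': np.float64(0.0), 'joint_positions': array([ 1.154,  0.322, -0.07 ,  1.452,  0.023,  1.371, -0.057]), 'qd': array([-0.   , -0.001,  0.001,  0.001, -0.001, -0.   , -0.002]), 'joint_torque': array([-1.0000e-03, -4.9129e+01, -4.0400e-01, -3.1253e+01, -6.4000e-02,
        4.4000e-02,  0.0000e+00]), 'position': array([ 0.271, -0.59 ,  0.243]), 'tool_rot': array([-3.067e+00, -6.710e-01,  1.000e-03]), 'ft_force': array([-0.69 ,  0.725,  0.962]), 'torque': array([0.01 , 0.021, 0.013]), 'grip_force': np.float64(0.0), 'grip_width': np.float64(0.999)}
scene 369.5007290856909 257.048855899313 191.42799808810622 [[-0.76, 0.384, -0.524, 1.045], [0.649, 0.476, -0.593, 0.448], [0.022, -0.791, -0.611, 0.633], [0.0, 0.0, 0.0, 1.0]]
top 467.7070239265114 253.62222670696286 178.51999085268469 [[-0.008, -0.992, 0.128, 0.413], [-1.0, 0.01, 0.011, -0.087], [-0.013, -0.128, -0.992, 1.324], [0.0, 0.0, 0.0, 1.0]]
```

View pics/top0.png

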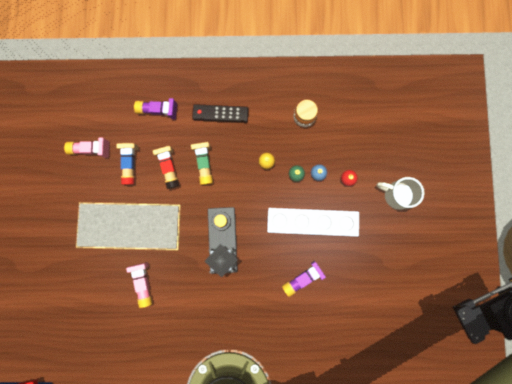

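View pics/scene0.png

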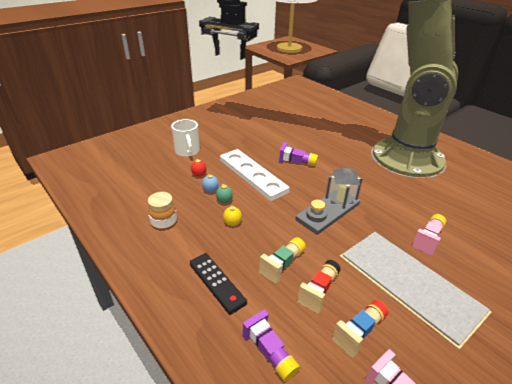

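The top view shows three real soldiers with their feet away from the robot: blue (127,164), red (167,168) and green (203,163). The look-alikes are purple (155,107) and (305,279), and pink (87,147) and (140,286). Only the red, blue and green coats match the description. The baubles are yellow (267,160), green (297,174), blue (319,173) and red (349,178). The tray is at (313,222), the board at (128,226) and the plunger at (221,222).

```bash
cat > h.py <<'E'
from bench import ctrl
import cv2,numpy as np,sys
from scipy.spatial.transform import Rotation as R
def look(n="top",save=None):
    d=ctrl.get_image(n)
    if save: cv2.imwrite("pics/"+save,d["color"])
    return d
def ray(d,u,v,z):
    P=d["pose"]; r=P[:3,:3]@[(u-d["cx"])/d["fx"],(v-d["cy"])/d["fy"],1]
    return (P[:3,3]+r*(z-P[2,3])/r[2])[:2]
def pix(d,p):
    P=d["pose"]; c=P[:3,:3].T@(np.array(p)-P[:3,3]); return c[:2]/c[2]*d["fx"]+[d["cx"],d["cy"]]
HUE={'red':(172,6,150,60),'yellow':(22,33,150,110),'green':(60,92,70,25),'blue':(98,116,120,60)}
def blobs(d,col,amin=25):
    h=cv2.cvtColor(d["color"],cv2.COLOR_BGR2HSV).astype(int)
    a,b,s,v=HUE[col]; H=h[...,0]
    m=((H>=a)&(H<=b) if a<b else (H>=a)|(H<=b))&(h[...,1]>s)&(h[...,2]>v)
    n,l,st,c=cv2.connectedComponentsWithStats(m.astype(np.uint8),connectivity=8)
    return [(np.round(c[i],1).tolist(),int(st[i,4]),st[i,:4].tolist()) for i in range(1,n) if st[i,4]>=amin]
def go(p,yaw=None,tilt=None):
    """slide/turn from the measured pose to TCP p; yaw = azimuth of tool y, tool down"""
    s=ctrl.get_state(); T=R.from_rotvec(s["tool_rot"])
    print("at",np.round(s["position"],4),"slide",np.round(T.inv().apply(np.array(p)-s["position"])*1000,1),end=" ")
    if yaw is not None:
        y=np.array([np.cos(yaw),np.sin(yaw),0]);z=np.array([0,0,-1.]);W=R.from_matrix(np.c_[np.cross(y,z),y,z])
        print("rot",np.round((T.inv()*W).as_rotvec(),3),end=" ")
    print()
E
python3 - <<'E'
from h import *
d=look()
for c in HUE: 
    print(c)
    for b in blobs(d,c): print("  ",b,[np.round(ray(d,*b[0],z),3).tolist() for z in (.022,.058)])
im=d["color"];h=cv2.cvtColor(im,cv2.COLOR_BGR2HSV)
def rect(m,box,z):
    x0,y0,x1,y1=box;k=np.zeros(m.shape,np.uint8);k[y0:y1,x0:x1]=m[y0:y1,x0:x1]
    c=max(cv2.findContours(k,0,2)[0],key=cv2.contourArea);b=cv2.boxPoints(cv2.minAreaRect(c))
    print("rect",b.round(1).tolist(),[np.round(ray(d,*p,z),3).tolist() for p in b], np.mean([ray(d,*p,z) for p in b],0).round(4))
rect(((h[...,1]<60)&(h[...,2]>150)).astype(np.uint8),(255,195,370,245),.018)
m=(h[...,2]>120).astype(np.uint8); rect(m,(65,195,190,258),.012)
a=cv2.resize(im[90:260,60:230],(510,510),interpolation=2);b=cv2.resize(im[140:260,200:290],(285,380),interpolation=2)
cv2.imwrite("pics/crop1.png",a)
E
```

```text
red
   ([166.7, 166.1], 159, [160, 159, 15, 15]) [[0.619, 0.173], [0.613, 0.166]]
   ([348.6, 177.7], 191, [340, 170, 18, 16]) [[0.581, -0.338], [0.576, -0.331]]
   ([127.5, 180.9], 96, [121, 178, 14, 7]) [[0.578, 0.283], [0.574, 0.273]]
   ([30.0, 381.8], 55, [19, 380, 19, 4]) [[0.039, 0.53], [0.05, 0.513]]
yellow
   ([137.5, 105.9], 63, [134, 101, 8, 11]) [[0.795, 0.26], [0.784, 0.25]]
   ([67.9, 147.3], 61, [65, 143, 7, 10]) [[0.676, 0.456], [0.669, 0.441]]
   ([266.0, 160.0], 122, [260, 154, 13, 13]) [[0.634, -0.107], [0.628, -0.107]]
   ([205.0, 179.7], 74, [200, 176, 11, 8]) [[0.579, 0.065], [0.575, 0.06]]
   ([287.8, 289.7], 75, [283, 284, 11, 12]) [[0.275, -0.162], [0.279, -0.16]]
   ([143.6, 302.7], 71, [138, 299, 12, 8]) [[0.244, 0.23], [0.248, 0.222]]
green
   ([202.7, 161.7], 111, [197, 156, 12, 13]) [[0.631, 0.071], [0.625, 0.067]]
   ([296.2, 173.4], 113, [290, 166, 14, 14]) [[0.595, -0.192], [0.59, -0.189]]
blue
   ([126.0, 162.0], 120, [121, 157, 11, 11]) [[0.632, 0.289], [0.626, 0.278]]
rect [[266.29998779296875, 232.6999969482422], [267.3999938964844, 206.89999389648438], [359.6000061035156, 210.6999969482422], [358.5, 236.5]] [[0.43, -0.106], [0.502, -0.11], [0.488, -0.366], [0.417, -0.36]] [ 0.4593 -0.2354]
rect [[65.0, 195.0], [189.0, 195.0], [189.0, 257.0], [65.0, 257.0]] [[0.541, 0.462], [0.538, 0.111], [0.365, 0.109], [0.368, 0.455]] [0.4528 0.2843]
```

View pics/crop1.png

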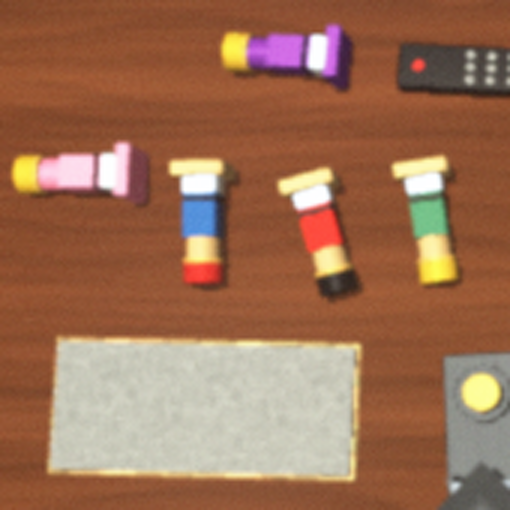

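The crop confirms red-coat/black-hat at (325,232), blue/red-hat at (201,220) and green/yellow-hat at (430,220), all with hats toward the robot. The purple and pink ones are excluded. Next I compute the remaining points and begin with the baubles.

```bash
python3 - <<'E'
from h import *
d=look();im=d["color"];h=cv2.cvtColor(im,cv2.COLOR_BGR2HSV)
def circ(u,v,r,lo,hi,z):
    m=np.zeros(h.shape[:2],np.uint8);cv2.circle(m,(u,v),r,1,-1)
    k=cv2.inRange(h,np.array(lo),np.array(hi))*m
    c=max(cv2.findContours(k,0,2)[0],key=cv2.contourArea);(x,y),rr=cv2.minEnclosingCircle(c)
    print((u,v),"circle",round(x,1),round(y,1),round(rr,1),ray(d,x,y,z).round(4))
print(h[173,319],h[178,322],h[222,221],h[184,175])
circ(319,173,12,(90,70,40),(125,255,255),.022)
circ(297,174,12,(45,60,15),(97,255,255),.022)
circ(349,178,12,(0,120,50),(180,255,255),.022)
circ(267,160,12,(18,110,70),(38,255,255),.022)
circ(221,222,12,(15,80,100),(40,255,255),.058)
c=np.mean([ray(d,*p,.012) for p in((79,202.7),(180,205),(178,250),(76,247.3))],0);print("board",c)
for n,coat,hat in(("blue",(126,162),(127.5,181.5)),("red",(166.7,166.1),(172,184.5)),("green",(202.7,161.7),(205.2,180))):
    a=ray(d,*coat,.025);b=ray(d,*hat,.022);print(n,"coat",a.round(3),"hat",b.round(3),"axis az",np.degrees(np.arctan2(*(b-a)[::-1])).round(1),np.linalg.norm(b-a))
t=np.array([.4593,-.2354]);e=np.array([.0135,.255]);e/=np.linalg.norm(e)
for k in(-93,-31,31,93):print("pocket",(t+e*k/1000).round(4))
go([.634,-.107,.20],0)
E
```

```text
[ 32  39 190] [106  91 143] [ 30  96 254] [ 9 72 57]
(319, 173) circle 318.6 172.0 7.4 [ 0.5978 -0.2544]
(297, 174) circle 296.2 173.1 7.6 [ 0.5955 -0.1916]
(349, 178) circle 349.0 178.0 12.0 [ 0.5801 -0.339 ]
(267, 160) circle 266.4 160.4 8.1 [ 0.6326 -0.1083]
(221, 222) circle 220.0 220.5 6.7 [0.4633 0.0194]
board [0.45172637 0.28066883]
blue coat [0.632 0.288] hat [0.576 0.283] axis az -175.0 0.055352732177334926
red coat [0.619 0.173] hat [0.567 0.157] axis az -163.8 0.05412778697390359
green coat [0.63  0.071] hat [0.578 0.064] axis az -172.3 0.052121646381465055
pocket [ 0.4544 -0.3283]
pocket [ 0.4577 -0.2664]
pocket [ 0.4609 -0.2044]
pocket [ 0.4642 -0.1425]
at [ 0.2713 -0.5903  0.2439] slide [ 531.4 -287.6   44.2] rot [-1.00e-03 -1.00e-03 -1.14e+00]
```

Call:
send_rows([
  {"claw":0.7,"slide":[38,-10,0],"delta_rot":[0,0,-0.14]},
  {"claw":0.7,"slide":[76,-20,0],"delta_rot":[0,0,-0.28]},
  {"claw":0.7,"slide":[114,-30,0],"delta_rot":[0,0,-0.42]},
  {"claw":0.7,"slide":[152,-40,0],"delta_rot":[0,0,-0.56]},
  {"claw":0.7,"slide":[190,-50,0],"delta_rot":[0,0,-0.7]},
], grip_force=8)

```text
time: 0.7
position: [0.4242, -0.4647, 0.2445]
tool_rot: [2.648, 1.691, -0.0]
ft_force: [0.6, -0.2, -0.2]
grip_width: 0.854
grip_force: 0.0
```

```bash
python3 -c "
from h import *
go([.580,-.339,.12],0)"
```

```text
at [ 0.4242 -0.4647  0.2445] slide [179.6  88.5 124.5] rot [-0.     0.    -0.434]
```

Call:
send_rows([
  {"claw":0.7,"slide":[45,22,0],"delta_rot":[0,0,-0.13]},
  {"claw":0.7,"slide":[90,44,0],"delta_rot":[0,0,-0.26]},
  {"claw":0.7,"slide":[135,66,30],"delta_rot":[0,0,-0.38]},
  {"claw":0.7,"slide":[180,88,60],"delta_rot":[0,0,-0.434]},
  {"claw":0.7,"slide":[180,88,100],"delta_rot":[0,0,-0.434]},
])

```text
time: 1.2
position: [0.5858, -0.3357, 0.1478]
tool_rot: [2.214, 2.219, 0.01]
ft_force: [0.0, -0.7, 0.6]
grip_width: 0.851
grip_force: 0.0
```

Call:
send_rows([
  {"claw":0.7,"slide":[0,0,10],"delta_rot":[0,0,0]},
  {"claw":0.7,"slide":[0,0,10],"delta_rot":[0,0,0]},
])

```text
time: 1.4
position: [0.5774, -0.3404, 0.1327]
tool_rot: [-2.224, -2.211, 0.003]
ft_force: [-0.1, -0.8, 0.8]
grip_width: 0.849
grip_force: 0.0
```

```bash
python3 -c "
from h import *
go([.580,-.339,.034],0)
d=look();im=d['color']
s=look('scene')['color']
cv2.imwrite('pics/c2.png',np.hstack([cv2.resize(im[120:250,250:420],(510,390)),cv2.resize(s[100:230,140:240],(290,390))]))"
```

```text
at [ 0.5774 -0.3404  0.1327] slide [ 1.3  3.1 98.7] rot [-0.005 -0.002 -0.006]
```

View pics/c2.png

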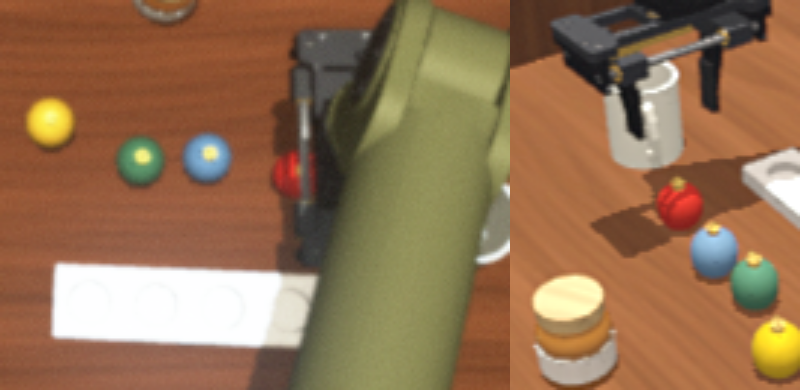

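The top crop shows the arm above red, with yellow (50,122), green (140,160) and blue (207,158) untouched. The scene crop shows the open fingers above the red bauble at (680,205), so I descend.

Call:
send_rows([
  {"claw":0.7,"slide":[1,3,40],"delta_rot":[0,0,0]},
  {"claw":0.7,"slide":[1,3,75],"delta_rot":[0,0,0]},
  {"claw":0.7,"slide":[1,3,98],"delta_rot":[0,0,0]},
  {"claw":0.7,"slide":[1,3,98],"delta_rot":[0,0,0]},
  {"claw":-0.2,"slide":[1,3,98],"delta_rot":[0,0,0]},
])

```text
time: 2.0
position: [0.5829, -0.3417, 0.0398]
tool_rot: [2.228, 2.21, 0.0]
ft_force: [1.3, 0.2, -0.7]
grip_width: 0.814
grip_force: 0.0
```

Call:
send_rows([
  {"claw":-0.2,"slide":[0,0,0],"delta_rot":[0,0,0]},
  {"claw":-0.2,"slide":[0,0,0],"delta_rot":[0,0,0]},
  {"claw":-0.2,"slide":[0,0,0],"delta_rot":[0,0,0]},
  {"claw":-0.2,"slide":[0,0,0],"delta_rot":[0,0,0]},
  {"claw":-0.2,"slide":[0,0,0],"delta_rot":[0,0,0]},
])

```text
time: 2.5
position: [0.5829, -0.34, 0.0385]
tool_rot: [2.227, 2.214, 0.0]
ft_force: [-1.5, -0.4, 4.8]
grip_width: 0.51
grip_force: 8.0
```

Call:
send_rows([
  {"claw":0.3,"slide":[0,0,0],"delta_rot":[0,0,0]},
  {"claw":0.3,"slide":[0,0,2],"delta_rot":[0,0,0]},
  {"claw":0.3,"slide":[0,0,5],"delta_rot":[0,0,0]},
  {"claw":0.3,"slide":[0,0,5],"delta_rot":[0,0,0]},
  {"claw":-0.2,"slide":[0,0,5],"delta_rot":[0,0,0]},
])

```text
time: 3.0
position: [0.582, -0.3395, 0.0317]
tool_rot: [-2.227, -2.214, 0.0]
ft_force: [-0.9, 0.2, -0.0]
grip_width: 0.613
grip_force: 0.0
```

Call:
send_rows([
  {"claw":-0.2,"slide":[0,0,0],"delta_rot":[0,0,0]},
  {"claw":-0.2,"slide":[0,0,0],"delta_rot":[0,0,0]},
  {"claw":-0.2,"slide":[0,0,0],"delta_rot":[0,0,0]},
])

```text
time: 3.3
position: [0.5823, -0.3397, 0.0324]
tool_rot: [2.228, 2.215, -0.0]
ft_force: [0.2, -0.5, 0.7]
grip_width: 0.515
grip_force: 8.0
```

Call:
send_rows([
  {"claw":-0.2,"slide":[0,0,-25],"delta_rot":[0,0,0]},
  {"claw":-0.2,"slide":[0,0,-55],"delta_rot":[0,0,0]},
  {"claw":-0.2,"slide":[4,-42,-55],"delta_rot":[0,0,0]},
  {"claw":-0.2,"slide":[8,-85,-55],"delta_rot":[0,0,0]},
  {"claw":-0.2,"slide":[11,-128,-55],"delta_rot":[0,0,0]},
])

```text
time: 3.8
position: [0.4532, -0.3275, 0.0875]
tool_rot: [2.227, 2.215, -0.0]
ft_force: [-0.8, 0.2, -0.4]
grip_width: 0.515
grip_force: 8.0
```

Call:
send_rows([
  {"claw":-0.2,"slide":[0,0,0],"delta_rot":[0,0,0]},
  {"claw":-0.2,"slide":[0,0,20],"delta_rot":[0,0,0]},
  {"claw":-0.2,"slide":[0,0,35],"delta_rot":[0,0,0]},
  {"claw":-0.2,"slide":[0,0,35],"delta_rot":[0,0,0]},
  {"claw":-0.2,"slide":[0,0,35],"delta_rot":[0,0,0]},
])

```text
time: 4.3
position: [0.4547, -0.3275, 0.0519]
tool_rot: [-2.227, -2.215, -0.0]
ft_force: [0.6, 0.4, -0.1]
grip_width: 0.517
grip_force: 8.0
```

```bash
python3 -c "
from h import *
go([.4544,-.3283,.0424],0)
d=look();im=d['color']
s=look('scene')['color']
cv2.imwrite('pics/c3.png',np.hstack([cv2.resize(im[120:250,250:420],(510,390)),cv2.resize(s[110:240,200:300],(290,390))]))"
```

```text
at [ 0.4547 -0.3275  0.0519] slide [-0.8 -0.3  9.5] rot [-0.001 -0.001 -0.005]
```

View pics/c3.png

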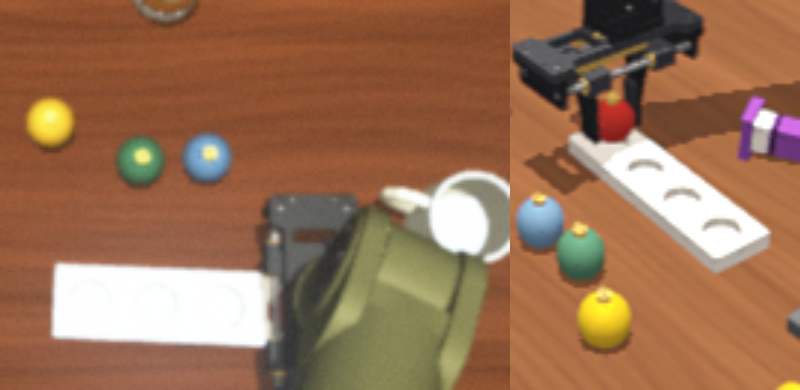

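The red bauble is held over the end pocket (scene crop 612,120) and the other three pockets are empty. I lower it slowly.

Call:
send_rows([
  {"claw":-0.2,"slide":[0,0,2],"delta_rot":[0,0,0]},
  {"claw":-0.2,"slide":[0,0,4],"delta_rot":[0,0,0]},
  {"claw":-0.2,"slide":[0,0,6],"delta_rot":[0,0,0]},
  {"claw":-0.2,"slide":[0,0,8],"delta_rot":[0,0,0]},
  {"claw":-0.2,"slide":[0,0,8],"delta_rot":[0,0,0]},
])

```text
time: 4.9
position: [0.4545, -0.3282, 0.0443]
tool_rot: [2.228, 2.214, 0.0]
ft_force: [0.6, 0.1, -0.1]
grip_width: 0.517
grip_force: 8.0
```

Call:
send_rows([
  {"claw":-0.2,"slide":[0,0,1],"delta_rot":[0,0,0]},
  {"claw":-0.2,"slide":[0,0,1],"delta_rot":[0,0,0]},
])

```text
time: 5.1
position: [0.4547, -0.3284, 0.0437]
tool_rot: [2.227, 2.214, -0.0]
ft_force: [1.1, -1.3, 0.6]
grip_width: 0.516
grip_force: 8.0
```

Call:
send_rows([
  {"claw":-0.2,"slide":[0,0,1],"delta_rot":[0,0,0]},
  {"claw":-0.2,"slide":[0,0,1],"delta_rot":[0,0,0]},
])

```text
time: 5.3
position: [0.4549, -0.3287, 0.0429]
tool_rot: [2.227, 2.213, -0.0]
ft_force: [1.0, -1.5, 3.9]
grip_width: 0.512
grip_force: 8.0
```

Call:
send_rows([
  {"claw":-0.2,"slide":[0,0,1],"delta_rot":[0,0,0]},
  {"claw":-0.2,"slide":[0,0,1],"delta_rot":[0,0,0]},
])

```text
time: 5.5
position: [0.455, -0.329, 0.0421]
tool_rot: [2.227, 2.213, -0.0]
ft_force: [2.0, -3.8, 4.6]
grip_width: 0.516
grip_force: 8.0
```

Call:
send_rows([
  {"claw":0.3,"slide":[0,0,0],"delta_rot":[0,0,0]},
  {"claw":0.3,"slide":[0,0,0],"delta_rot":[0,0,0]},
  {"claw":0.3,"slide":[0,0,0],"delta_rot":[0,0,0]},
  {"claw":0.3,"slide":[0,0,-15],"delta_rot":[0,0,0]},
  {"claw":0.3,"slide":[0,0,-50],"delta_rot":[0,0,0]},
])

```text
time: 6.0
position: [0.4519, -0.3255, 0.0888]
tool_rot: [-2.222, -2.209, 0.0]
ft_force: [0.1, -1.0, -0.3]
grip_width: 0.646
grip_force: 0.0
```

Call:
send_rows([
  {"claw":0.7,"slide":[0,0,-25],"delta_rot":[0,0,0]},
  {"claw":0.7,"slide":[20,40,-25],"delta_rot":[0,0,0]},
  {"claw":0.7,"slide":[42,80,-25],"delta_rot":[0,0,0]},
  {"claw":0.7,"slide":[62,120,-25],"delta_rot":[0,0,0]},
  {"claw":0.7,"slide":[75,143,-25],"delta_rot":[0,0,0]},
])

```text
time: 6.5
position: [0.6007, -0.2499, 0.1168]
tool_rot: [-2.224, -2.218, -0.005]
ft_force: [-0.3, -0.5, 0.9]
grip_width: 0.848
grip_force: 0.0
```

Call:
send_rows([
  {"claw":0.7,"slide":[0,0,0],"delta_rot":[0,0,0]},
  {"claw":0.7,"slide":[0,0,0],"delta_rot":[0,0,0]},
  {"claw":0.7,"slide":[0,0,0],"delta_rot":[0,0,0]},
])

```text
time: 6.8
position: [0.5964, -0.2549, 0.1161]
tool_rot: [-2.229, -2.213, 0.002]
ft_force: [-0.5, -0.4, -0.3]
grip_width: 0.849
grip_force: 0.0
```

```bash
python3 -c "
from h import *
go([.5975,-.2544,.033],0)
s=look('scene','s4.png')['color'];cv2.imwrite('pics/c4.png',cv2.resize(s[110:250,160:300],(500,500)))"
```

```text
at [ 0.5964 -0.2549  0.1161] slide [ 0.6  1.3 83.1] rot [-0.002  0.001 -0.008]
```

View pics/c4.png

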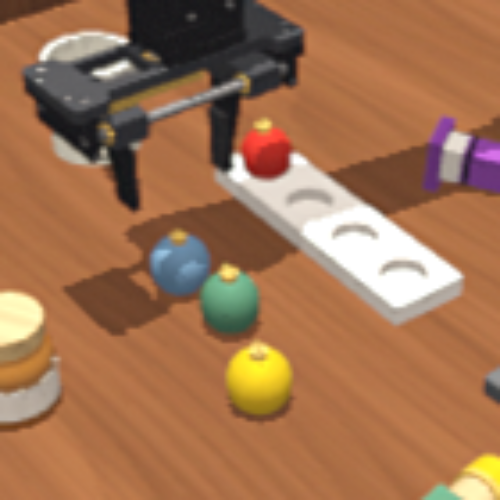

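Red is seated in its pocket (265,150). The fingers are above blue (180,262), with green and yellow undisturbed.

Call:
send_rows([
  {"claw":0.7,"slide":[0,1,40],"delta_rot":[0,0,0]},
  {"claw":0.7,"slide":[0,1,70],"delta_rot":[0,0,0]},
  {"claw":0.7,"slide":[0,1,83],"delta_rot":[0,0,0]},
  {"claw":0.7,"slide":[0,1,83],"delta_rot":[0,0,0]},
  {"claw":0.7,"slide":[0,1,83],"delta_rot":[0,0,0]},
])

```text
time: 7.35
position: [0.5992, -0.2545, 0.0346]
tool_rot: [2.228, 2.213, 0.001]
ft_force: [0.7, 0.6, 0.2]
grip_width: 0.846
grip_force: 0.0
```

Call:
send_rows([
  {"claw":-0.2,"slide":[0,0,0],"delta_rot":[0,0,0]},
  {"claw":-0.2,"slide":[0,0,0],"delta_rot":[0,0,0]},
  {"claw":-0.2,"slide":[0,0,0],"delta_rot":[0,0,0]},
  {"claw":-0.2,"slide":[0,0,0],"delta_rot":[0,0,0]},
  {"claw":-0.2,"slide":[0,0,0],"delta_rot":[0,0,0]},
])

```text
time: 7.85
position: [0.599, -0.2538, 0.0337]
tool_rot: [2.228, 2.215, -0.0]
ft_force: [-1.0, 0.1, 1.5]
grip_width: 0.516
grip_force: 8.0
```

Call:
send_rows([
  {"claw":-0.2,"slide":[0,0,0],"delta_rot":[0,0,0]},
])

```text
time: 7.95
position: [0.599, -0.2538, 0.0337]
tool_rot: [2.228, 2.214, -0.0]
ft_force: [-0.3, -0.1, 1.9]
grip_width: 0.519
grip_force: 8.0
```

Call:
send_rows([
  {"claw":-0.2,"slide":[0,0,-25],"delta_rot":[0,0,0]},
  {"claw":-0.2,"slide":[0,0,-70],"delta_rot":[0,0,0]},
  {"claw":-0.2,"slide":[-4,-47,-70],"delta_rot":[0,0,0]},
  {"claw":-0.2,"slide":[-8,-94,-70],"delta_rot":[0,0,0]},
  {"claw":-0.2,"slide":[-13,-141,-70],"delta_rot":[0,0,0]},
])

```text
time: 8.45
position: [0.4563, -0.2657, 0.1033]
tool_rot: [2.227, 2.216, -0.0]
ft_force: [0.3, 0.1, -0.3]
grip_width: 0.521
grip_force: 8.0
```

Call:
send_rows([
  {"claw":-0.2,"slide":[0,0,0],"delta_rot":[0,0,0]},
  {"claw":-0.2,"slide":[0,0,20],"delta_rot":[0,0,0]},
  {"claw":-0.2,"slide":[0,0,45],"delta_rot":[0,0,0]},
  {"claw":-0.2,"slide":[0,0,55],"delta_rot":[0,0,0]},
  {"claw":-0.2,"slide":[0,0,55],"delta_rot":[0,0,0]},
])

```text
time: 8.95
position: [0.4573, -0.2652, 0.0471]
tool_rot: [-2.226, -2.214, 0.0]
ft_force: [0.0, 0.7, 0.5]
grip_width: 0.514
grip_force: 8.0
```

Call:
send_rows([
  {"claw":-0.2,"slide":[0,0,1],"delta_rot":[0,0,0]},
  {"claw":-0.2,"slide":[0,0,2],"delta_rot":[0,0,0]},
])

```text
time: 9.15
position: [0.4586, -0.2662, 0.0472]
tool_rot: [2.227, 2.214, 0.0]
ft_force: [-0.7, -0.7, -0.4]
grip_width: 0.516
grip_force: 8.0
```

Call:
send_rows([
  {"claw":-0.2,"slide":[0,0,1],"delta_rot":[0,0,0]},
  {"claw":-0.2,"slide":[0,0,1],"delta_rot":[0,0,0]},
])

```text
time: 9.35
position: [0.458, -0.266, 0.0457]
tool_rot: [2.228, 2.214, 0.0]
ft_force: [0.0, 0.1, 0.2]
grip_width: 0.524
grip_force: 8.0
```

Call:
send_rows([
  {"claw":-0.2,"slide":[0,0,1],"delta_rot":[0,0,0]},
  {"claw":-0.2,"slide":[0,0,1],"delta_rot":[0,0,0]},
])

```text
time: 9.55
position: [0.4578, -0.266, 0.0444]
tool_rot: [2.228, 2.215, -0.0]
ft_force: [0.6, 0.5, -0.6]
grip_width: 0.516
grip_force: 8.0
```

Call:
send_rows([
  {"claw":-0.2,"slide":[0,0,0.5],"delta_rot":[0,0,0]},
  {"claw":-0.2,"slide":[0,0,0.5],"delta_rot":[0,0,0]},
])

```text
time: 9.75
position: [0.4579, -0.266, 0.044]
tool_rot: [2.228, 2.214, 0.0]
ft_force: [0.1, -0.2, 0.9]
grip_width: 0.513
grip_force: 8.0
```

Call:
send_rows([
  {"claw":-0.2,"slide":[0,0,0.7],"delta_rot":[0,0,0]},
  {"claw":-0.2,"slide":[0,0,0.7],"delta_rot":[0,0,0]},
])

```text
time: 9.95
position: [0.4582, -0.2661, 0.0434]
tool_rot: [2.227, 2.214, 0.0]
ft_force: [0.4, 0.0, 1.7]
grip_width: 0.518
grip_force: 8.0
```

Call:
send_rows([
  {"claw":-0.2,"slide":[0,0,0.6],"delta_rot":[0,0,0]},
  {"claw":-0.2,"slide":[0,0,0.6],"delta_rot":[0,0,0]},
])

```text
time: 10.15
position: [0.4583, -0.2661, 0.0429]
tool_rot: [2.227, 2.214, 0.001]
ft_force: [2.1, -0.6, 2.7]
grip_width: 0.512
grip_force: 8.0
```

Call:
send_rows([
  {"claw":0.3,"slide":[0,0,0],"delta_rot":[0,0,0]},
  {"claw":0.3,"slide":[0,0,0],"delta_rot":[0,0,0]},
  {"claw":0.3,"slide":[0,0,0],"delta_rot":[0,0,0]},
  {"claw":0.3,"slide":[0,0,-15],"delta_rot":[0,0,0]},
  {"claw":0.3,"slide":[0,0,-50],"delta_rot":[0,0,0]},
])

```text
time: 10.65
position: [0.4554, -0.2646, 0.091]
tool_rot: [-2.223, -2.21, 0.002]
ft_force: [0.6, 0.2, -0.2]
grip_width: 0.648
grip_force: 0.0
```

Call:
send_rows([
  {"claw":0.7,"slide":[0,0,-25],"delta_rot":[0,0,0]},
  {"claw":0.7,"slide":[20,38,-25],"delta_rot":[0,0,0]},
  {"claw":0.7,"slide":[42,77,-25],"delta_rot":[0,0,0]},
  {"claw":0.7,"slide":[62,115,-25],"delta_rot":[0,0,0]},
  {"claw":0.7,"slide":[74,137,-25],"delta_rot":[0,0,0]},
])

```text
time: 11.15
position: [0.5981, -0.1899, 0.119]
tool_rot: [2.224, 2.217, 0.004]
ft_force: [0.7, -0.0, -0.0]
grip_width: 0.844
grip_force: 0.0
```

Call:
send_rows([
  {"claw":0.7,"slide":[0,0,0],"delta_rot":[0,0,0]},
  {"claw":0.7,"slide":[0,0,0],"delta_rot":[0,0,0]},
  {"claw":0.7,"slide":[0,0,0],"delta_rot":[0,0,0]},
])

```text
time: 11.45
position: [0.594, -0.1941, 0.1178]
tool_rot: [2.23, 2.213, -0.002]
ft_force: [-0.3, 0.1, 1.3]
grip_width: 0.847
grip_force: 0.0
```

```bash
python3 -c "
from h import *
go([.5960,-.1917,.033],0)"
```

```text
at [ 0.594  -0.1941  0.1178] slide [ 2.5  2.  84.8] rot [-0.001  0.001 -0.008]
```

Call:
send_rows([
  {"claw":0.7,"slide":[2,2,40],"delta_rot":[0,0,0]},
  {"claw":0.7,"slide":[2,2,70],"delta_rot":[0,0,0]},
  {"claw":0.7,"slide":[2,2,85],"delta_rot":[0,0,0]},
  {"claw":0.7,"slide":[2,2,85],"delta_rot":[0,0,0]},
  {"claw":0.7,"slide":[2,2,85],"delta_rot":[0,0,0]},
])

```text
time: 11.95
position: [0.5974, -0.1915, 0.0336]
tool_rot: [2.228, 2.213, 0.0]
ft_force: [0.7, 0.3, 0.7]
grip_width: 0.844
grip_force: 0.0
```

Call:
send_rows([
  {"claw":-0.2,"slide":[0,0,0],"delta_rot":[0,0,0]},
  {"claw":-0.2,"slide":[0,0,0],"delta_rot":[0,0,0]},
  {"claw":-0.2,"slide":[0,0,0],"delta_rot":[0,0,0]},
  {"claw":-0.2,"slide":[0,0,0],"delta_rot":[0,0,0]},
  {"claw":-0.2,"slide":[0,0,0],"delta_rot":[0,0,0]},
])

```text
time: 12.45
position: [0.5974, -0.1908, 0.033]
tool_rot: [2.228, 2.215, -0.0]
ft_force: [-1.4, 1.0, 2.7]
grip_width: 0.518
grip_force: 8.0
```

Call:
send_rows([
  {"claw":-0.2,"slide":[0,0,0],"delta_rot":[0,0,0]},
])

```text
time: 12.55
position: [0.5974, -0.1908, 0.0329]
tool_rot: [2.228, 2.214, -0.0]
ft_force: [0.4, -0.5, 2.5]
grip_width: 0.516
grip_force: 8.0
```

Call:
send_rows([
  {"claw":-0.2,"slide":[0,0,-25],"delta_rot":[0,0,0]},
  {"claw":-0.2,"slide":[0,0,-70],"delta_rot":[0,0,0]},
  {"claw":-0.2,"slide":[-4,-46,-70],"delta_rot":[0,0,0]},
  {"claw":-0.2,"slide":[-8,-92,-70],"delta_rot":[0,0,0]},
  {"claw":-0.2,"slide":[-13,-137,-70],"delta_rot":[0,0,0]},
])

```text
time: 13.05
position: [0.4586, -0.2027, 0.1025]
tool_rot: [2.227, 2.216, -0.0]
ft_force: [0.6, 0.2, 0.7]
grip_width: 0.518
grip_force: 8.0
```

Call:
send_rows([
  {"claw":-0.2,"slide":[0,0,0],"delta_rot":[0,0,0]},
  {"claw":-0.2,"slide":[0,0,20],"delta_rot":[0,0,0]},
  {"claw":-0.2,"slide":[0,0,45],"delta_rot":[0,0,0]},
  {"claw":-0.2,"slide":[0,0,55],"delta_rot":[0,0,0]},
  {"claw":-0.2,"slide":[0,0,57],"delta_rot":[0,0,0]},
])

```text
time: 13.55
position: [0.4601, -0.2026, 0.0448]
tool_rot: [-2.227, -2.214, -0.0]
ft_force: [1.1, -0.4, 1.4]
grip_width: 0.515
grip_force: 8.0
```

Call:
send_rows([
  {"claw":-0.2,"slide":[0,0,0],"delta_rot":[0,0,0]},
  {"claw":-0.2,"slide":[0,0,1],"delta_rot":[0,0,0]},
])

```text
time: 13.75
position: [0.4609, -0.203, 0.0453]
tool_rot: [2.227, 2.214, 0.001]
ft_force: [-0.1, -0.5, -0.7]
grip_width: 0.519
grip_force: 8.0
```

Call:
send_rows([
  {"claw":-0.2,"slide":[0,0,0.5],"delta_rot":[0,0,0]},
  {"claw":-0.2,"slide":[0,0,1],"delta_rot":[0,0,0]},
])

```text
time: 13.95
position: [0.4604, -0.2031, 0.044]
tool_rot: [2.227, 2.214, 0.0]
ft_force: [1.3, -0.6, 0.0]
grip_width: 0.519
grip_force: 8.0
```

Call:
send_rows([
  {"claw":-0.2,"slide":[-0.5,0,0.5],"delta_rot":[0,0,0]},
  {"claw":-0.2,"slide":[-0.5,0,1],"delta_rot":[0,0,0]},
])

```text
time: 14.15
position: [0.4607, -0.2035, 0.043]
tool_rot: [2.227, 2.214, 0.001]
ft_force: [1.1, -0.1, 1.8]
grip_width: 0.521
grip_force: 8.0
```

Call:
send_rows([
  {"claw":-0.2,"slide":[0,0,0.5],"delta_rot":[0,0,0]},
  {"claw":-0.2,"slide":[0,0,0.5],"delta_rot":[0,0,0]},
])

```text
time: 14.35
position: [0.4609, -0.2035, 0.0425]
tool_rot: [2.227, 2.214, 0.001]
ft_force: [1.5, -0.2, 2.9]
grip_width: 0.523
grip_force: 8.0
```

Call:
send_rows([
  {"claw":-0.2,"slide":[0,0,0.5],"delta_rot":[0,0,0]},
  {"claw":-0.2,"slide":[0,0,0.5],"delta_rot":[0,0,0]},
])

```text
time: 14.55
position: [0.4611, -0.2035, 0.0421]
tool_rot: [2.227, 2.214, 0.001]
ft_force: [2.9, 0.1, 4.7]
grip_width: 0.518
grip_force: 8.0
```

Call:
send_rows([
  {"claw":0.3,"slide":[0,0,0],"delta_rot":[0,0,0]},
  {"claw":0.3,"slide":[0,0,0],"delta_rot":[0,0,0]},
  {"claw":0.3,"slide":[0,0,0],"delta_rot":[0,0,0]},
  {"claw":0.3,"slide":[0,0,-15],"delta_rot":[0,0,0]},
  {"claw":0.3,"slide":[0,0,-50],"delta_rot":[0,0,0]},
])

```text
time: 15.05
position: [0.4567, -0.2024, 0.0888]
tool_rot: [-2.223, -2.209, 0.004]
ft_force: [0.1, -0.2, 0.3]
grip_width: 0.647
grip_force: 0.0
```

Call:
send_rows([
  {"claw":0.7,"slide":[0,0,-25],"delta_rot":[0,0,0]},
  {"claw":0.7,"slide":[24,43,-25],"delta_rot":[0,0,0]},
  {"claw":0.7,"slide":[48,86,-25],"delta_rot":[0,0,0]},
  {"claw":0.7,"slide":[72,129,-25],"delta_rot":[0,0,0]},
  {"claw":0.7,"slide":[95,172,-25],"delta_rot":[0,0,0]},
])

```text
time: 15.55
position: [0.6333, -0.109, 0.1159]
tool_rot: [-2.228, -2.213, 0.003]
ft_force: [0.2, -0.4, 0.5]
grip_width: 0.845
grip_force: 0.0
```

Call:
send_rows([
  {"claw":0.7,"slide":[0,0,0],"delta_rot":[0,0,0]},
  {"claw":0.7,"slide":[0,0,0],"delta_rot":[0,0,0]},
  {"claw":0.7,"slide":[0,0,0],"delta_rot":[0,0,0]},
])

```text
time: 15.85
position: [0.6313, -0.1107, 0.1157]
tool_rot: [-2.229, -2.213, 0.004]
ft_force: [-1.3, -1.5, 0.2]
grip_width: 0.849
grip_force: 0.0
```

```bash
python3 -c "
from h import *
go([.633,-.1082,.033],0)"
```

```text
at [ 0.6313 -0.1107  0.1157] slide [ 2.6  1.9 82.7] rot [-0.002  0.001 -0.007]
```

Call:
send_rows([
  {"claw":0.7,"slide":[2,2,40],"delta_rot":[0,0,0]},
  {"claw":0.7,"slide":[2,2,70],"delta_rot":[0,0,0]},
  {"claw":0.7,"slide":[2,2,83],"delta_rot":[0,0,0]},
  {"claw":0.7,"slide":[2,2,83],"delta_rot":[0,0,0]},
  {"claw":0.7,"slide":[2,2,83],"delta_rot":[0,0,0]},
])

```text
time: 16.35
position: [0.6351, -0.1084, 0.0348]
tool_rot: [2.228, 2.212, 0.001]
ft_force: [-0.7, -1.0, -0.6]
grip_width: 0.852
grip_force: 0.0
```

Call:
send_rows([
  {"claw":-0.2,"slide":[0,0,0],"delta_rot":[0,0,0]},
  {"claw":-0.2,"slide":[0,0,0],"delta_rot":[0,0,0]},
  {"claw":-0.2,"slide":[0,0,0],"delta_rot":[0,0,0]},
  {"claw":-0.2,"slide":[0,0,0],"delta_rot":[0,0,0]},
  {"claw":-0.2,"slide":[0,0,0],"delta_rot":[0,0,0]},
])

```text
time: 16.85
position: [0.6348, -0.1075, 0.0339]
tool_rot: [2.228, 2.215, -0.0]
ft_force: [-1.2, -0.1, 0.8]
grip_width: 0.515
grip_force: 8.0
```

Call:
send_rows([
  {"claw":-0.2,"slide":[0,0,0],"delta_rot":[0,0,0]},
])

```text
time: 16.95
position: [0.6348, -0.1075, 0.0339]
tool_rot: [2.228, 2.215, -0.0]
ft_force: [-0.7, -0.2, 2.5]
grip_width: 0.517
grip_force: 8.0
```

Call:
send_rows([
  {"claw":-0.2,"slide":[0,0,-25],"delta_rot":[0,0,0]},
  {"claw":-0.2,"slide":[0,0,-70],"delta_rot":[0,0,0]},
  {"claw":-0.2,"slide":[-9,-45,-70],"delta_rot":[0,0,0]},
  {"claw":-0.2,"slide":[-18,-90,-70],"delta_rot":[0,0,0]},
  {"claw":-0.2,"slide":[-27,-135,-70],"delta_rot":[0,0,0]},
])

```text
time: 17.45
position: [0.4981, -0.1337, 0.1034]
tool_rot: [2.227, 2.215, 0.0]
ft_force: [-0.8, -0.7, -0.4]
grip_width: 0.518
grip_force: 8.0
```

Call:
send_rows([
  {"claw":-0.2,"slide":[-8,-36,0],"delta_rot":[0,0,0]},
  {"claw":-0.2,"slide":[-8,-36,0],"delta_rot":[0,0,0]},
  {"claw":-0.2,"slide":[-8,-36,30],"delta_rot":[0,0,0]},
  {"claw":-0.2,"slide":[-8,-36,50],"delta_rot":[0,0,0]},
  {"claw":-0.2,"slide":[-8,-36,57],"delta_rot":[0,0,0]},
])

```text
time: 17.95
position: [0.4631, -0.1411, 0.0452]
tool_rot: [-2.226, -2.214, 0.001]
ft_force: [0.3, -1.7, 5.2]
grip_width: 0.516
grip_force: 8.0
```

Call:
send_rows([
  {"claw":-0.2,"slide":[0,0,0],"delta_rot":[0,0,0]},
  {"claw":-0.2,"slide":[0,0,1],"delta_rot":[0,0,0]},
])

```text
time: 18.15
position: [0.4644, -0.1412, 0.0462]
tool_rot: [2.227, 2.215, 0.001]
ft_force: [-0.6, 0.7, -0.7]
grip_width: 0.517
grip_force: 8.0
```

Call:
send_rows([
  {"claw":-0.2,"slide":[0,0,0.5],"delta_rot":[0,0,0]},
  {"claw":-0.2,"slide":[0,0,1],"delta_rot":[0,0,0]},
])

```text
time: 18.35
position: [0.464, -0.1415, 0.0451]
tool_rot: [2.227, 2.214, 0.0]
ft_force: [0.1, 0.4, -0.9]
grip_width: 0.515
grip_force: 8.0
```

Call:
send_rows([
  {"claw":-0.2,"slide":[-0.5,0,0.5],"delta_rot":[0,0,0]},
  {"claw":-0.2,"slide":[-0.5,0,1],"delta_rot":[0,0,0]},
])

```text
time: 18.55
position: [0.464, -0.1421, 0.0439]
tool_rot: [2.227, 2.214, 0.001]
ft_force: [0.7, 0.0, 1.4]
grip_width: 0.516
grip_force: 8.0
```

Call:
send_rows([
  {"claw":-0.2,"slide":[0,0,0.7],"delta_rot":[0,0,0]},
  {"claw":-0.2,"slide":[0,0,0.7],"delta_rot":[0,0,0]},
])

```text
time: 18.75
position: [0.4642, -0.142, 0.0433]
tool_rot: [2.227, 2.214, 0.001]
ft_force: [2.4, 0.6, 2.8]
grip_width: 0.523
grip_force: 8.0
```

Call:
send_rows([
  {"claw":-0.2,"slide":[0,0,0.5],"delta_rot":[0,0,0]},
  {"claw":-0.2,"slide":[0,0,0.5],"delta_rot":[0,0,0]},
])

```text
time: 18.95
position: [0.4644, -0.142, 0.0428]
tool_rot: [2.227, 2.214, 0.002]
ft_force: [1.8, 0.8, 3.1]
grip_width: 0.521
grip_force: 8.0
```

Call:
send_rows([
  {"claw":0.3,"slide":[0,0,0],"delta_rot":[0,0,0]},
  {"claw":0.3,"slide":[0,0,0],"delta_rot":[0,0,0]},
  {"claw":0.3,"slide":[0,0,0],"delta_rot":[0,0,0]},
  {"claw":0.3,"slide":[0,0,-15],"delta_rot":[0,0,0]},
  {"claw":0.3,"slide":[0,0,-50],"delta_rot":[0,0,0]},
])

```text
time: 19.45
position: [0.4602, -0.1412, 0.0898]
tool_rot: [-2.223, -2.209, 0.005]
ft_force: [0.2, -0.3, -0.0]
grip_width: 0.649
grip_force: 0.0
```

Call:
send_rows([
  {"claw":0.3,"slide":[0,0,-50],"delta_rot":[0,0,0]},
  {"claw":0.3,"slide":[0,20,-90],"delta_rot":[0,0,0.14]},
  {"claw":0.3,"slide":[0,40,-100],"delta_rot":[0,0,0.28]},
  {"claw":0.3,"slide":[0,60,-100],"delta_rot":[0,0,0.42]},
  {"claw":0.3,"slide":[0,60,-100],"delta_rot":[0,0,0.56]},
])

```text
time: 19.95
position: [0.5251, -0.1421, 0.1925]
tool_rot: [-2.757, -1.506, -0.002]
ft_force: [-0.3, -0.1, 0.2]
grip_width: 0.643
grip_force: 0.0
```

Call:
send_rows([
  {"claw":0.3,"slide":[0,0,0],"delta_rot":[0,0,0.14]},
  {"claw":0.3,"slide":[0,0,0],"delta_rot":[0,0,0.28]},
  {"claw":0.3,"slide":[0,0,0],"delta_rot":[0,0,0.42]},
  {"claw":0.3,"slide":[0,0,0],"delta_rot":[0,0,0.56]},
  {"claw":0.3,"slide":[0,0,0],"delta_rot":[0,0,0.7]},
])

```text
time: 20.45
position: [0.5227, -0.1423, 0.1916]
tool_rot: [-3.106, -0.468, 0.003]
ft_force: [0.2, -0.1, -0.3]
grip_width: 0.647
grip_force: 0.0
```

Call:
send_rows([
  {"claw":0.3,"slide":[0,0,0],"delta_rot":[0,0,0.1]},
  {"claw":0.3,"slide":[0,0,0],"delta_rot":[0,0,0.177]},
  {"claw":0.3,"slide":[0,0,0],"delta_rot":[0,0,0.177]},
  {"claw":0.3,"slide":[0,0,0],"delta_rot":[0,0,0.177]},
])

```text
time: 20.85
position: [0.523, -0.1423, 0.1919]
tool_rot: [-3.135, -0.203, 0.002]
ft_force: [-0.2, 0.8, -0.1]
grip_width: 0.652
grip_force: 0.0
```

```bash
cat >> h.py <<'E'
def soldiers(d):
    h=cv2.cvtColor(d["color"],cv2.COLOR_BGR2HSV)
    out={}
    for n,coat,hat in(("blue","blue","red"),("green","green","yellow")):
        for b in blobs(d,coat,60):
            for k in blobs(d,hat,40):
                a=ray(d,*b[0],.025);q=ray(d,*k[0],.022);l=np.linalg.norm(a-q)
                if .035<l<.075: print(n,"coat",b[0],"hat",k[0],a.round(4),q.round(4),"az",np.degrees(np.arctan2(*(q-a)[::-1])).round(1),l.round(3))
    for b in blobs(d,"red",120): print("red",b,ray(d,*b[0],.025).round(4))
E
python3 - <<'E'
from h import *
d=look("top");soldiers(d);s=look("scene")
print(np.round(ctrl.get_state()["joint_positions"],2))
cv2.imwrite("pics/c5.png",np.hstack([cv2.resize(d["color"][130:260,60:260],(400,260)),cv2.resize(s["color"][130:260,150:350],(400,260))]))
go([.578,.064,.15],np.radians(-82.3))
E
```

```text
blue coat [126.0, 162.0] hat [127.4, 180.9] [0.6316 0.2879] [0.5781 0.2833] az -175.2 0.054
green coat [202.7, 161.7] hat [205.1, 179.6] [0.6301 0.071 ] [0.5796 0.0644] az -172.5 0.051
red ([166.7, 166.0], 158, [160, 159, 15, 15]) [0.6189 0.1725]
red ([346.9, 222.9], 131, [341, 216, 14, 14]) [ 0.4548 -0.3284]
[ 0.66  0.16 -0.49  1.78  0.08  1.23 -1.29]
at [ 0.5232 -0.1423  0.1921] slide [  80.9 -197.5   42.1] rot [-0.     0.001 -0.005]
```

View pics/c5.png

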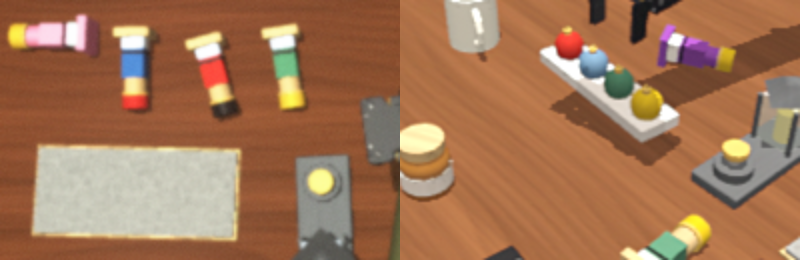

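The scene crop shows all four baubles seated in separate pockets. The soldiers have not moved, so I go to the green one.

Call:
send_rows([
  {"claw":0.5,"slide":[16,-40,0],"delta_rot":[0,0,0]},
  {"claw":0.5,"slide":[32,-80,10],"delta_rot":[0,0,0]},
  {"claw":0.5,"slide":[49,-120,20],"delta_rot":[0,0,0]},
  {"claw":0.5,"slide":[66,-160,40],"delta_rot":[0,0,0]},
  {"claw":0.5,"slide":[81,-197,60],"delta_rot":[0,0,0]},
])

```text
time: 21.45
position: [0.5793, 0.0654, 0.1322]
tool_rot: [-3.135, -0.202, -0.002]
ft_force: [0.7, -0.6, -0.1]
grip_width: 0.746
grip_force: 0.0
```

Call:
send_rows([
  {"claw":0.5,"slide":[0,0,30],"delta_rot":[0,0,0]},
  {"claw":0.5,"slide":[0,0,40],"delta_rot":[0,0,0]},
  {"claw":0.5,"slide":[0,0,40],"delta_rot":[0,0,0]},
  {"claw":0.5,"slide":[0,0,40],"delta_rot":[0,0,0]},
])

```text
time: 21.85
position: [0.5793, 0.0619, 0.0931]
tool_rot: [3.135, 0.197, 0.001]
ft_force: [-0.9, -0.2, 0.4]
grip_width: 0.748
grip_force: 0.0
```

```bash
python3 -c "
from h import *
go([.579,.0643,.027],np.radians(-82.4))"
```

```text
at [0.5793 0.0619 0.0931] slide [-0.  -2.5 66.1] rot [ 0.001 -0.001 -0.007]
```

Call:
send_rows([
  {"claw":0.5,"slide":[0,-2,35],"delta_rot":[0,0,0]},
  {"claw":0.5,"slide":[0,-2,60],"delta_rot":[0,0,0]},
  {"claw":0.5,"slide":[0,-2,66],"delta_rot":[0,0,0]},
  {"claw":0.5,"slide":[0,-2,66],"delta_rot":[0,0,0]},
  {"claw":-0.4,"slide":[0,-2,66],"delta_rot":[0,0,0]},
], grip_force=4)

```text
time: 22.35
position: [0.5799, 0.0651, 0.0282]
tool_rot: [3.135, 0.199, 0.005]
ft_force: [0.3, -0.2, 0.2]
grip_width: 0.715
grip_force: 0.0
```

Call:
send_rows([
  {"claw":-0.4,"slide":[0,0,0],"delta_rot":[0,0,0]},
  {"claw":-0.4,"slide":[0,0,0],"delta_rot":[0,0,0]},
  {"claw":-0.4,"slide":[0,0,0],"delta_rot":[0,0,0]},
  {"claw":-0.4,"slide":[0,0,0],"delta_rot":[0,0,0]},
  {"claw":-0.4,"slide":[0,0,0],"delta_rot":[0,0,0]},
])

```text
time: 22.85
position: [0.5787, 0.0653, 0.0267]
tool_rot: [3.135, 0.2, 0.001]
ft_force: [0.1, -0.9, 1.8]
grip_width: 0.415
grip_force: 4.0
```

Call:
send_rows([
  {"claw":-0.4,"slide":[0,0,-15],"delta_rot":[0,0,0]},
  {"claw":-0.4,"slide":[0,0,-30],"delta_rot":[0,0,0]},
  {"claw":-0.4,"slide":[0,0,-45],"delta_rot":[0,0,0]},
  {"claw":-0.4,"slide":[0,0,-60],"delta_rot":[0,0,0]},
  {"claw":-0.4,"slide":[0,0,-75],"delta_rot":[0,0,0]},
])

```text
time: 23.35
position: [0.5787, 0.0655, 0.1031]
tool_rot: [3.135, 0.201, 0.001]
ft_force: [0.9, -0.1, -1.0]
grip_width: 0.416
grip_force: 4.0
```

Call:
send_rows([
  {"claw":-0.4,"slide":[0,0,-15],"delta_rot":[0,0,0]},
  {"claw":-0.4,"slide":[0,0,-30],"delta_rot":[0,0,0]},
  {"claw":-0.4,"slide":[0,0,-45],"delta_rot":[0,0,0]},
  {"claw":-0.4,"slide":[0,0,-60],"delta_rot":[0,0,0]},
  {"claw":-0.4,"slide":[0,0,-75],"delta_rot":[0,0,0]},
])

```text
time: 23.85
position: [0.5784, 0.0654, 0.1776]
tool_rot: [3.135, 0.201, 0.0]
ft_force: [0.1, 0.4, -1.4]
grip_width: 0.409
grip_force: 4.0
```

Call:
send_rows([
  {"claw":-0.4,"slide":[0,0,0],"delta_rot":[0,0,0]},
  {"claw":-0.4,"slide":[0,0,0],"delta_rot":[0,0,0]},
])

```text
time: 24.05
position: [0.5785, 0.0654, 0.1765]
tool_rot: [3.135, 0.2, 0.0]
ft_force: [0.4, 0.1, -2.0]
grip_width: 0.41
grip_force: 4.0
```

```bash
python3 - <<'E'
from h import *
d=look("top");s=look("scene")
go([.45,.20,.20],np.radians(-90))
print(pix(s,ctrl.get_state()["position"]),pix(d,ctrl.get_state()["position"]))
cv2.imwrite("pics/c6.png",np.hstack([cv2.resize(d["color"][110:210,150:270],(360,300)),cv2.resize(s["color"][150:310,200:360],(400,300))]))
E
```

```text
at [0.5779 0.0652 0.1754] slide [-109.7 -150.   -24.4] rot [0.    0.002 0.128] 
[304.42586209 191.83693798] [197.62846738 172.53857454]
```

View pics/c6.png

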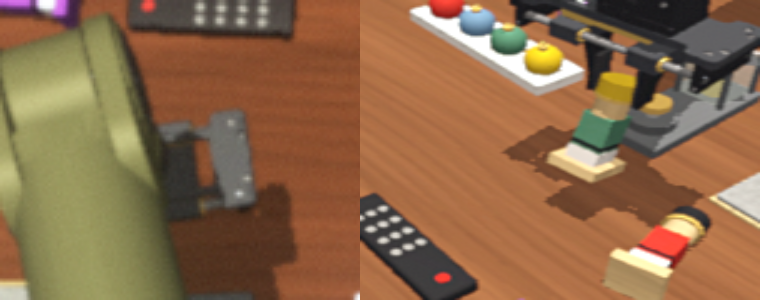

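```bash
python3 - <<'E'
from h import *
s=look("scene")
hat=np.array([.578,.0652,.172]);a=np.radians(7.6)
h=pix(s,hat);print(h,"hat seen 302.8,197; foot 290.8,237")
for t in(0,5,10,15,20,25):
    t=np.radians(t);f=hat+.095*np.array([np.sin(t)*np.cos(a),np.sin(t)*np.sin(a),-np.cos(t)])
    print(np.degrees(t).round(),pix(s,f).round(1))
E
```

```text
[304.20608546 193.18125975] hat seen 302.8,197; foot 290.8,237
0.0 [299.9 227.3]
5.0 [297.6 229. ]
10.0 [295.4 230.6]
15.0 [293.2 231.9]
20.0 [291.  232.9]
25.0 [288.9 233.7]
```

Call:
send_rows([
  {"claw":-0.4,"slide":[-22,-30,-20],"delta_rot":[0,0,0.03]},
  {"claw":-0.4,"slide":[-44,-60,-24],"delta_rot":[0,0,0.06]},
  {"claw":-0.4,"slide":[-66,-90,-24],"delta_rot":[0,0,0.09]},
  {"claw":-0.4,"slide":[-88,-120,-24],"delta_rot":[0,0,0.128]},
  {"claw":-0.4,"slide":[-110,-150,-24],"delta_rot":[0,0,0.128]},
])

```text
time: 24.7
position: [0.4487, 0.201, 0.1996]
tool_rot: [3.141, -0.002, -0.002]
ft_force: [-0.5, 0.1, -0.9]
grip_width: 0.412
grip_force: 4.0
```

Call:
send_rows([
  {"claw":-0.4,"slide":[0,0,0],"delta_rot":[0,0,0]},
  {"claw":-0.4,"slide":[0,0,0],"delta_rot":[0,-0.1,0]},
  {"claw":-0.4,"slide":[0,0,0],"delta_rot":[0,-0.2,0]},
  {"claw":-0.4,"slide":[0,0,0],"delta_rot":[0,-0.3,0]},
  {"claw":-0.4,"slide":[0,0,0],"delta_rot":[0,-0.3,0]},
])

```text
time: 25.2
position: [0.452, 0.1985, 0.1976]
tool_rot: [-3.104, 0.005, 0.477]
ft_force: [-0.7, -0.9, -1.7]
grip_width: 0.41
grip_force: 4.0
```

```bash
python3 - <<'E'
from h import *
d=look("top");s=look("scene")
go([.45,.20,.13])
p=ctrl.get_state()["position"];print(ctrl.get_state()["ft_force"])
print("pred hat,foot",pix(s,p),pix(s,p-[0,0,.098]),pix(s,p+[.033,0,-.092]))
cv2.imwrite("pics/c7.png",cv2.resize(s["color"][150:310,280:460],(720,600)))
E
```

```text
at [0.4502 0.2    0.1992] slide [20.3  0.1 66.2] 
[-0.11303366  0.13378578 -1.03579107]
pred hat,foot [400.66389054 190.02076828] [388.6719858  226.67398889] [380.20328706 231.47173335]
```

View pics/c7.png

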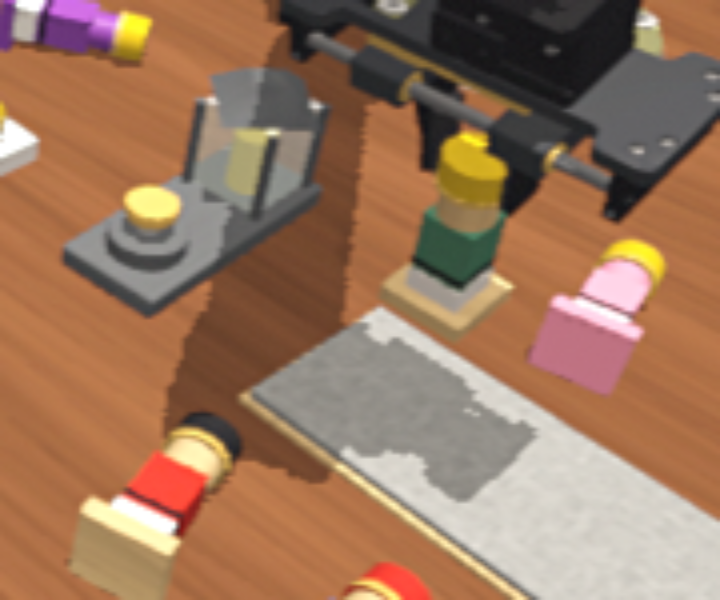

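Call:
send_rows([
  {"claw":-0.4,"slide":[7,0,22],"delta_rot":[0,0.03,0]},
  {"claw":-0.4,"slide":[14,0,44],"delta_rot":[0,0.06,0]},
  {"claw":-0.4,"slide":[20,0,65],"delta_rot":[0,0.1,0]},
  {"claw":-0.4,"slide":[20,0,66],"delta_rot":[0,0.1,0]},
  {"claw":-0.4,"slide":[20,0,66],"delta_rot":[0,0.1,0]},
])

```text
time: 25.8
position: [0.4493, 0.2002, 0.1323]
tool_rot: [3.125, 0.001, -0.312]
ft_force: [0.6, 0.2, -0.6]
grip_width: 0.413
grip_force: 4.0
```

```bash
python3 - <<'E'
from h import *
go([.45,.20,.116])
E
```

```text
at [0.4493 0.2002 0.1323] slide [ 3.9  0.2 15.8]
```

Call:
send_rows([
  {"claw":-0.4,"slide":[1,0,4],"delta_rot":[0,0,0]},
  {"claw":-0.4,"slide":[1.6,0,8],"delta_rot":[0,0,0]},
  {"claw":-0.4,"slide":[1.6,0,8],"delta_rot":[0,0,0]},
])

```text
time: 26.1
position: [0.4506, 0.2006, 0.1238]
tool_rot: [-3.125, 0.0, 0.311]
ft_force: [-0.7, 0.4, 2.4]
grip_width: 0.411
grip_force: 4.0
```

Call:
send_rows([
  {"claw":-0.4,"slide":[0.5,0,2],"delta_rot":[0,0,0]},
  {"claw":-0.4,"slide":[0.8,0,4],"delta_rot":[0,0,0]},
  {"claw":-0.4,"slide":[0.8,0,4],"delta_rot":[0,0,0]},
])

```text
time: 26.4
position: [0.4508, 0.2006, 0.1198]
tool_rot: [-3.125, 0.0, 0.311]
ft_force: [1.0, 0.3, 5.2]
grip_width: 0.41
grip_force: 4.0
```

Call:
send_rows([
  {"claw":-0.4,"slide":[0.3,0,1.5],"delta_rot":[0,0,0]},
  {"claw":-0.4,"slide":[0.6,0,3],"delta_rot":[0,0,0]},
  {"claw":-0.4,"slide":[0.6,0,3],"delta_rot":[0,0,0]},
])

```text
time: 26.7
position: [0.4506, 0.2006, 0.1167]
tool_rot: [-3.125, 0.001, 0.311]
ft_force: [0.8, 0.4, 4.7]
grip_width: 0.406
grip_force: 4.0
```

Call:
send_rows([
  {"claw":0.4,"slide":[0,0,0],"delta_rot":[0,0,0]},
  {"claw":0.4,"slide":[0,0,0],"delta_rot":[0,0,0]},
  {"claw":0.4,"slide":[0,0,0],"delta_rot":[0,0,0]},
  {"claw":0.4,"slide":[0,0,-20],"delta_rot":[0,0,0]},
  {"claw":0.4,"slide":[0,0,-60],"delta_rot":[0,0,0]},
])

```text
time: 27.2
position: [0.4592, 0.199, 0.1727]
tool_rot: [3.123, 0.0, -0.324]
ft_force: [0.8, 0.5, 0.5]
grip_width: 0.684
grip_force: 0.0
```

Call:
send_rows([
  {"claw":0.5,"slide":[0,0,-40],"delta_rot":[0,0.1,0]},
  {"claw":0.5,"slide":[-40,0,-60],"delta_rot":[0,0.2,0]},
  {"claw":0.5,"slide":[-40,0,-60],"delta_rot":[0,0.2,0]},
  {"claw":0.5,"slide":[-40,0,-60],"delta_rot":[0,0.2,0]},
])

```text
time: 27.6
position: [0.4337, 0.2003, 0.2435]
tool_rot: [3.139, 0.001, 0.009]
ft_force: [0.9, -0.3, -0.7]
grip_width: 0.746
grip_force: 0.0
```

```bash
python3 - <<'E'
from h import *
d=look("top");s=look("scene");soldiers(d)
go([.567,.157,.15],np.radians(-73.8))
cv2.imwrite("pics/c8.png",np.hstack([cv2.resize(d["color"][130:260,60:220],(400,325)),cv2.resize(s["color"][150:310,280:460],(366,325))]))
E
```

```text
blue coat [126.0, 162.0] hat [127.4, 181.0] [0.6316 0.2879] [0.5778 0.2833] az -175.2 0.054
green coat [301.8, 221.2] hat [279.6, 220.2] [ 0.4606 -0.2042] [ 0.464 -0.143] az 86.8 0.061
red ([166.6, 165.9], 156, [160, 159, 15, 15]) [0.6192 0.1728]
red ([347.0, 222.9], 128, [341, 216, 14, 14]) [ 0.4548 -0.3286]
at [0.4345 0.1993 0.2407] slide [132.7  42.1  90.5] rot [ 0.001  0.002 -0.284]
```

View pics/c8.png

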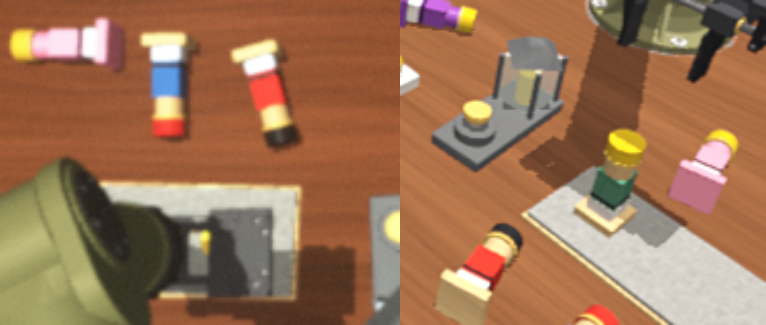

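Green stands upright on the board (scene crop 612,185). Red and blue are unmoved, so red is next.

Call:
send_rows([
  {"claw":0.5,"slide":[45,14,0],"delta_rot":[0,0,-0.1]},
  {"claw":0.5,"slide":[90,28,20],"delta_rot":[0,0,-0.2]},
  {"claw":0.5,"slide":[134,43,40],"delta_rot":[0,0,-0.305]},
  {"claw":0.5,"slide":[134,43,85],"delta_rot":[0,0,-0.305]},
  {"claw":0.5,"slide":[134,43,130],"delta_rot":[0,0,-0.305]},
])

```text
time: 28.2
position: [0.5696, 0.1555, 0.1061]
tool_rot: [-3.103, -0.47, 0.009]
ft_force: [-0.4, 0.7, -1.0]
grip_width: 0.749
grip_force: 0.0
```

Call:
send_rows([
  {"claw":0.5,"slide":[0,0,10],"delta_rot":[0,0,0]},
  {"claw":0.5,"slide":[0,0,10],"delta_rot":[0,0,0]},
  {"claw":0.5,"slide":[0,0,10],"delta_rot":[0,0,0]},
])

```text
time: 28.5
position: [0.5694, 0.1578, 0.1024]
tool_rot: [-3.104, -0.477, -0.001]
ft_force: [0.9, 0.7, -0.2]
grip_width: 0.752
grip_force: 0.0
```

```bash
python3 - <<'E'
from h import *
go([.569,.1562,.027],np.radians(-72.5))
E
```

```text
at [0.5694 0.1578 0.1024] slide [-0.9  1.5 75.3] rot [-0.001 -0.001 -0.   ]
```

Call:
send_rows([
  {"claw":0.5,"slide":[-1,1,40],"delta_rot":[0,0,0]},
  {"claw":0.5,"slide":[-1,1,65],"delta_rot":[0,0,0]},
  {"claw":0.5,"slide":[-1,1,75],"delta_rot":[0,0,0]},
  {"claw":0.5,"slide":[-1,1,75],"delta_rot":[0,0,0]},
  {"claw":-0.4,"slide":[-1,1,75],"delta_rot":[0,0,0]},
], grip_force=4)

```text
time: 29.0
position: [0.5694, 0.1565, 0.0288]
tool_rot: [-3.105, -0.477, -0.005]
ft_force: [-0.5, 0.3, 0.2]
grip_width: 0.715
grip_force: 0.0
```

Call:
send_rows([
  {"claw":-0.4,"slide":[0,0,0],"delta_rot":[0,0,0]},
  {"claw":-0.4,"slide":[0,0,0],"delta_rot":[0,0,0]},
  {"claw":-0.4,"slide":[0,0,0],"delta_rot":[0,0,0]},
  {"claw":-0.4,"slide":[0,0,0],"delta_rot":[0,0,0]},
  {"claw":-0.4,"slide":[0,0,0],"delta_rot":[0,0,0]},
])

```text
time: 29.5
position: [0.5681, 0.1559, 0.0271]
tool_rot: [3.105, 0.477, 0.001]
ft_force: [-1.2, -1.1, 2.6]
grip_width: 0.413
grip_force: 4.0
```

Call:
send_rows([
  {"claw":-0.4,"slide":[0,0,-15],"delta_rot":[0,0,0]},
  {"claw":-0.4,"slide":[0,0,-30],"delta_rot":[0,0,0]},
  {"claw":-0.4,"slide":[0,0,-45],"delta_rot":[0,0,0]},
  {"claw":-0.4,"slide":[0,0,-60],"delta_rot":[0,0,0]},
  {"claw":-0.4,"slide":[0,0,-75],"delta_rot":[0,0,0]},
])

```text
time: 30.0
position: [0.5679, 0.156, 0.1034]
tool_rot: [3.105, 0.477, 0.001]
ft_force: [0.3, 0.4, -1.4]
grip_width: 0.409
grip_force: 4.0
```

Call:
send_rows([
  {"claw":-0.4,"slide":[0,0,-15],"delta_rot":[0,0,0]},
  {"claw":-0.4,"slide":[0,0,-35],"delta_rot":[0,0,0]},
  {"claw":-0.4,"slide":[0,0,-65],"delta_rot":[0,0,0.1]},
  {"claw":-0.4,"slide":[0,0,-100],"delta_rot":[0,0,0.2]},
  {"claw":-0.4,"slide":[0,0,-140],"delta_rot":[0,0,0.305]},
])

```text
time: 30.5
position: [0.5668, 0.1557, 0.2428]
tool_rot: [3.141, -0.006, -0.003]
ft_force: [0.7, -0.3, -0.7]
grip_width: 0.411
grip_force: 4.0
```

```bash
python3 - <<'E'
from h import *
go([.45,.28,.24],np.radians(-90))
E
```

```text
at [0.5668 0.1557 0.2428] slide [-117.3 -123.8    3. ] rot [ 0.     0.002 -0.004]
```

Call:
send_rows([
  {"claw":-0.4,"slide":[-10,-40,0],"delta_rot":[0,0,0]},
  {"claw":-0.4,"slide":[-40,-70,0],"delta_rot":[0,0,0]},
  {"claw":-0.4,"slide":[-70,-105,0],"delta_rot":[0,0,0]},
  {"claw":-0.4,"slide":[-100,-123,0],"delta_rot":[0,0,0]},
  {"claw":-0.4,"slide":[-117,-123,0],"delta_rot":[0,0,0]},
])

```text
time: 31.0
position: [0.4467, 0.2833, 0.2424]
tool_rot: [-3.14, -0.012, 0.001]
ft_force: [-0.6, -0.4, -1.4]
grip_width: 0.418
grip_force: 4.0
```

Call:
send_rows([
  {"claw":-0.4,"slide":[0,0,0],"delta_rot":[0,0,0]},
  {"claw":-0.4,"slide":[0,0,30],"delta_rot":[0,-0.05,0]},
  {"claw":-0.4,"slide":[0,0,65],"delta_rot":[0,-0.13,0]},
  {"claw":-0.4,"slide":[0,0,100],"delta_rot":[0,-0.2,0]},
  {"claw":-0.4,"slide":[0,0,105],"delta_rot":[0,-0.2,0]},
])

```text
time: 31.5
position: [0.4512, 0.2753, 0.1314]
tool_rot: [3.122, -0.008, -0.328]
ft_force: [-0.4, -0.3, -2.2]
grip_width: 0.411
grip_force: 4.0
```

Call:
send_rows([
  {"claw":-0.4,"slide":[0,0,0],"delta_rot":[0,0,0]},
  {"claw":-0.4,"slide":[0,0,0],"delta_rot":[0,0,0]},
])

```text
time: 31.7
position: [0.4515, 0.2798, 0.1386]
tool_rot: [-3.125, -0.001, 0.308]
ft_force: [0.8, 1.2, 0.2]
grip_width: 0.409
grip_force: 4.0
```

```bash
python3 - <<'E'
from h import *
go([.45,.28,.120]); s=look("scene");p=ctrl.get_state()["position"]
print("hat,foot pred",pix(s,p),pix(s,p-[0,0,.098]))
for b in blobs(s,"red",60): print(b)
for t in (-15,-10,-5,0,5,10,15):
    t=np.radians(t);print(np.degrees(t).round(),pix(s,p+.054*np.array([np.sin(t),0,-np.cos(t)])).round(1))
E
```

```text
at [0.4515 0.2798 0.1386] slide [ 2.2 -0.2 18.5] 
hat,foot pred [428.60159276 234.67360655] [414.26981299 268.40165929]
([234.3, 152.2], 141, [228, 146, 14, 13])
([418.6, 260.1], 249, [409, 248, 24, 22])
([381.0, 306.6], 120, [371, 300, 17, 18])
-15.0 [424.3 250.1]
-10.0 [423.  251.5]
-5.0 [421.7 252.8]
0.0 [420.4 253.9]
5.0 [419.2 255. ]
10.0 [418.1 255.9]
15.0 [417.  256.6]
```

Call:
send_rows([
  {"claw":-0.4,"slide":[1,0,5],"delta_rot":[0,0,0]},
  {"claw":-0.4,"slide":[2,0,10],"delta_rot":[0,0,0]},
  {"claw":-0.4,"slide":[2.4,0,13],"delta_rot":[0,0,0]},
  {"claw":-0.4,"slide":[2.4,0,13],"delta_rot":[0,0,0]},
])

```text
time: 32.15
position: [0.4503, 0.2796, 0.1241]
tool_rot: [-3.125, -0.001, 0.313]
ft_force: [-1.3, 0.6, 3.8]
grip_width: 0.414
grip_force: 4.0
```

Call:
send_rows([
  {"claw":-0.4,"slide":[0.5,0,2],"delta_rot":[0,0,0]},
  {"claw":-0.4,"slide":[0.8,0,4],"delta_rot":[0,0,0]},
  {"claw":-0.4,"slide":[0.8,0,4],"delta_rot":[0,0,0]},
])

```text
time: 32.45
position: [0.4505, 0.2796, 0.1199]
tool_rot: [-3.125, -0.001, 0.313]
ft_force: [-0.9, 0.7, 4.2]
grip_width: 0.413
grip_force: 4.0
```

Call:
send_rows([
  {"claw":-0.4,"slide":[0.3,0,1.5],"delta_rot":[0,0,0]},
  {"claw":-0.4,"slide":[0.6,0,3],"delta_rot":[0,0,0]},
  {"claw":-0.4,"slide":[0.6,0,3],"delta_rot":[0,0,0]},
])

```text
time: 32.75
position: [0.4504, 0.2796, 0.1168]
tool_rot: [-3.125, -0.0, 0.313]
ft_force: [-1.4, 1.2, 3.8]
grip_width: 0.417
grip_force: 4.0
```

Call:
send_rows([
  {"claw":0.3,"slide":[0,0,0],"delta_rot":[0,0,0]},
  {"claw":0.3,"slide":[0,0,0],"delta_rot":[0,0,0]},
  {"claw":0.3,"slide":[0,0,0],"delta_rot":[0,0,0]},
  {"claw":0.3,"slide":[0,0,-20],"delta_rot":[0,0,0]},
  {"claw":0.3,"slide":[0,0,-60],"delta_rot":[0,0,0]},
])

```text
time: 33.25
position: [0.4605, 0.2773, 0.1728]
tool_rot: [3.122, 0.0, -0.323]
ft_force: [0.6, 0.1, 1.1]
grip_width: 0.644
grip_force: 0.0
```

Call:
send_rows([
  {"claw":0.5,"slide":[0,0,-40],"delta_rot":[0,0.1,0]},
  {"claw":0.5,"slide":[-20,0,-60],"delta_rot":[0,0.2,0]},
  {"claw":0.5,"slide":[-20,0,-60],"delta_rot":[0,0.2,0]},
  {"claw":0.5,"slide":[-20,0,-60],"delta_rot":[0,0.2,0]},
])

```text
time: 33.65
position: [0.4545, 0.2788, 0.2388]
tool_rot: [3.14, 0.001, 0.004]
ft_force: [0.4, -0.2, -0.2]
grip_width: 0.747
grip_force: 0.0
```

```bash
python3 - <<'E'
from h import *
d=look("top");s=look("scene");soldiers(d)
go([.578,.2833,.10],np.radians(-85.2))
for c in("red","green","blue","yellow"): print(c,[b[:2] for b in blobs(s,c,50)])
print("exp red coat",pix(s,[.45,.28,.058]),"green coat",pix(s,[.45,.2,.058]), "hats",pix(s,[.45,.2,.113]))
cv2.imwrite("pics/c9.png",np.hstack([cv2.resize(d["color"][130:260,60:220],(400,325)),cv2.resize(s["color"][150:350,280:480],(366,325))]))
E
```

```text
blue coat [126.1, 162.1] hat [127.3, 181.0] [0.6313 0.2876] [0.5778 0.2836] az -175.8 0.054
green coat [301.8, 221.3] hat [279.6, 220.2] [ 0.4603 -0.2042] [ 0.464 -0.143] az 86.5 0.061
red ([347.0, 222.9], 128, [341, 216, 14, 14]) [ 0.4548 -0.3286]
at [0.4551 0.2777 0.2366] slide [123.2  -5.9 136.3] rot [ 0.001  0.002 -0.085] 
red [([234.2, 152.2], 142), ([417.6, 262.6], 250), ([381.0, 306.6], 120)]
green [([258.9, 171.5], 145), ([383.8, 242.5], 207)]
blue [([363.9, 321.9], 289)]
yellow [([312.8, 159.3], 73), ([272.9, 181.3], 171), ([390.7, 222.0], 262), ([439.4, 217.8], 72), ([288.0, 368.8], 333)]
exp red coat [417.03947093 262.59306188] green coat [384.00107899 241.06179404] hats [390.07159134 222.51210068]
```

View pics/c9.png

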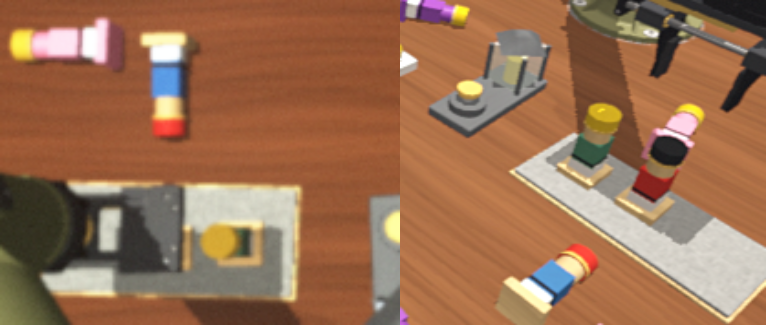

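Green and red stand on the board (scene crop 590,148 and 655,180), and their blobs match the expected pixels. Blue is unmoved.

Call:
send_rows([
  {"claw":0.5,"slide":[42,-2,0],"delta_rot":[0,0,-0.04]},
  {"claw":0.5,"slide":[84,-4,20],"delta_rot":[0,0,-0.085]},
  {"claw":0.5,"slide":[123,-6,50],"delta_rot":[0,0,-0.085]},
  {"claw":0.5,"slide":[123,-6,95],"delta_rot":[0,0,-0.085]},
  {"claw":0.5,"slide":[123,-6,136],"delta_rot":[0,0,-0.085]},
])

```text
time: 34.25
position: [0.5784, 0.2832, 0.0962]
tool_rot: [3.139, 0.128, -0.009]
ft_force: [0.1, 0.1, -0.3]
grip_width: 0.752
grip_force: 0.0
```

Call:
send_rows([
  {"claw":0.5,"slide":[0,0,0],"delta_rot":[0,0,0]},
  {"claw":0.5,"slide":[0,0,0],"delta_rot":[0,0,0]},
  {"claw":0.5,"slide":[0,0,0],"delta_rot":[0,0,0]},
])

```text
time: 34.55
position: [0.579, 0.2857, 0.1037]
tool_rot: [-3.137, -0.133, -0.004]
ft_force: [-0.6, 0.1, 0.7]
grip_width: 0.75
grip_force: 0.0
```

```bash
python3 - <<'E'
from h import *
go([.578,.2833,.027],np.radians(-85.2))
for c in("red","blue"): print(c,[b[:2] for b in blobs(look("scene"),c,50)])
E
```

```text
at [0.579  0.2857 0.1037] slide [-1.4  2.4 76.7] rot [-0.001 -0.002  0.001] 
red [([234.3, 152.2], 144), ([381.1, 306.8], 131)]
blue [([363.9, 321.7], 292)]
```

Call:
send_rows([
  {"claw":0.5,"slide":[-1,2,40],"delta_rot":[0,0,0]},
  {"claw":0.5,"slide":[-1,2,65],"delta_rot":[0,0,0]},
  {"claw":0.5,"slide":[-1,2,76],"delta_rot":[0,0,0]},
  {"claw":0.5,"slide":[-1,2,76],"delta_rot":[0,0,0]},
  {"claw":-0.4,"slide":[-1,2,76],"delta_rot":[0,0,0]},
], grip_force=4)

```text
time: 35.15
position: [0.578, 0.2836, 0.0277]
tool_rot: [-3.138, -0.133, -0.004]
ft_force: [-0.4, 0.7, -0.1]
grip_width: 0.717
grip_force: 0.0
```

Call:
send_rows([
  {"claw":-0.4,"slide":[0,0,0],"delta_rot":[0,0,0]},
  {"claw":-0.4,"slide":[0,0,0],"delta_rot":[0,0,0]},
  {"claw":-0.4,"slide":[0,0,0],"delta_rot":[0,0,0]},
  {"claw":-0.4,"slide":[0,0,0],"delta_rot":[0,0,0]},
  {"claw":-0.4,"slide":[0,0,0],"delta_rot":[0,0,0]},
])

```text
time: 35.65
position: [0.5773, 0.2829, 0.0264]
tool_rot: [-3.139, -0.133, -0.001]
ft_force: [-0.1, -0.8, 1.5]
grip_width: 0.42
grip_force: 4.0
```

Call:
send_rows([
  {"claw":-0.4,"slide":[0,0,-15],"delta_rot":[0,0,0]},
  {"claw":-0.4,"slide":[0,0,-30],"delta_rot":[0,0,0]},
  {"claw":-0.4,"slide":[0,0,-45],"delta_rot":[0,0,0]},
  {"claw":-0.4,"slide":[0,0,-60],"delta_rot":[0,0,0]},
  {"claw":-0.4,"slide":[0,0,-75],"delta_rot":[0,0,0]},
])

```text
time: 36.15
position: [0.5771, 0.2829, 0.1026]
tool_rot: [-3.139, -0.133, -0.001]
ft_force: [0.1, 0.3, -0.7]
grip_width: 0.414
grip_force: 4.0
```

Call:
send_rows([
  {"claw":-0.4,"slide":[0,0,-15],"delta_rot":[0,0,0]},
  {"claw":-0.4,"slide":[0,0,-35],"delta_rot":[0,0,0]},
  {"claw":-0.4,"slide":[0,0,-65],"delta_rot":[0,0,0.04]},
  {"claw":-0.4,"slide":[0,0,-100],"delta_rot":[0,0,0.08]},
  {"claw":-0.4,"slide":[0,0,-140],"delta_rot":[0,0,0.085]},
])

```text
time: 36.65
position: [0.576, 0.2824, 0.2419]
tool_rot: [3.141, -0.001, -0.003]
ft_force: [0.5, 0.7, -1.1]
grip_width: 0.409
grip_force: 4.0
```

```bash
python3 - <<'E'
from h import *
go([.45,.36,.24],np.radians(-90));s=look("scene");p=ctrl.get_state()["position"]
for c in("red","blue","green"): print(c,[b[:2] for b in blobs(s,c,50)])
for t in (0,10,20,30):
    t=np.radians(t);print(np.degrees(t).round(),pix(s,p+.054*np.array([np.sin(t),0,-np.cos(t)])).round(1))
E
```

```text
at [0.576  0.2824 0.2419] slide [-126.1  -77.5    2. ] rot [ 0.001  0.002 -0.001] 
red [([234.3, 152.2], 142), ([405.6, 229.8], 459), ([417.7, 262.7], 248)]
blue [([394.6, 256.9], 340)]
green [([258.8, 171.6], 147), ([381.7, 242.1], 158)]
0.0 [401.9 245.5]
10.0 [398.9 247.8]
20.0 [396.1 249.4]
30.0 [393.7 250.1]
```

Call:
send_rows([
  {"claw":-0.4,"slide":[-20,-36,0],"delta_rot":[0,0,0]},
  {"claw":-0.4,"slide":[-55,-66,0],"delta_rot":[0,0,0]},
  {"claw":-0.4,"slide":[-95,-78,0],"delta_rot":[0,0,0]},
  {"claw":-0.4,"slide":[-126,-78,0],"delta_rot":[0,0,0]},
  {"claw":-0.4,"slide":[-126,-78,0],"delta_rot":[0,0,0]},
])

```text
time: 37.2
position: [0.4452, 0.3633, 0.2416]
tool_rot: [3.141, 0.012, -0.002]
ft_force: [-0.8, 0.2, -1.7]
grip_width: 0.407
grip_force: 4.0
```

Call:
send_rows([
  {"claw":-0.4,"slide":[0,0,0],"delta_rot":[0,0,0]},
  {"claw":-0.4,"slide":[0,0,30],"delta_rot":[0,-0.05,0]},
  {"claw":-0.4,"slide":[0,0,65],"delta_rot":[0,-0.13,0]},
  {"claw":-0.4,"slide":[0,0,95],"delta_rot":[0,-0.2,0]},
  {"claw":-0.4,"slide":[0,0,103],"delta_rot":[0,-0.2,0]},
])

```text
time: 37.7
position: [0.4531, 0.3571, 0.1328]
tool_rot: [3.121, -0.01, -0.323]
ft_force: [0.1, -1.0, -1.3]
grip_width: 0.41
grip_force: 4.0
```

Call:
send_rows([
  {"claw":-0.4,"slide":[0,0,0],"delta_rot":[0,0,0]},
  {"claw":-0.4,"slide":[0,0,0],"delta_rot":[0,0,0]},
  {"claw":-0.4,"slide":[0,0,0],"delta_rot":[0,0,0]},
])

```text
time: 38.0
position: [0.4513, 0.362, 0.1401]
tool_rot: [-3.125, -0.002, 0.307]
ft_force: [-0.0, -0.3, -1.4]
grip_width: 0.41
grip_force: 4.0
```

```bash
python3 - <<'E'
from h import *
go([.45,.36,.120]); s=look("scene");p=ctrl.get_state()["position"]
for b in blobs(s,"blue",60): print(b)
for t in (-15,-10,-5,0,5,10,15):
    t=np.radians(t);print(np.degrees(t).round(),pix(s,p+.054*np.array([np.sin(t),0,-np.cos(t)])).round(1))
E
```

```text
at [0.4513 0.362  0.1401] slide [ 2.6  2.  20. ] 
([458.4, 284.5], 184, [449, 275, 21, 19])
-15.0 [464.1 274.2]
-10.0 [462.8 275.8]
-5.0 [461.5 277.2]
0.0 [460.3 278.6]
5.0 [459.1 279.8]
10.0 [458.1 280.8]
15.0 [457.1 281.7]
```

Call:
send_rows([
  {"claw":-0.4,"slide":[1,1,5],"delta_rot":[0,0,0]},
  {"claw":-0.4,"slide":[2,2,10],"delta_rot":[0,0,0]},
  {"claw":-0.4,"slide":[2.4,2,14],"delta_rot":[0,0,0]},
  {"claw":-0.4,"slide":[2.4,2,14],"delta_rot":[0,0,0]},
])

```text
time: 38.45
position: [0.4503, 0.3598, 0.1242]
tool_rot: [-3.125, -0.001, 0.313]
ft_force: [-0.8, 1.2, 3.3]
grip_width: 0.41
grip_force: 4.0
```

Call:
send_rows([
  {"claw":-0.4,"slide":[0.5,0,2],"delta_rot":[0,0,0]},
  {"claw":-0.4,"slide":[0.8,0,4],"delta_rot":[0,0,0]},
  {"claw":-0.4,"slide":[0.8,0,4],"delta_rot":[0,0,0]},
])

```text
time: 38.75
position: [0.4505, 0.3597, 0.1203]
tool_rot: [-3.125, -0.0, 0.313]
ft_force: [-0.1, 1.8, 4.5]
grip_width: 0.41
grip_force: 4.0
```

Call:
send_rows([
  {"claw":-0.4,"slide":[0.3,0,1.5],"delta_rot":[0,0,0]},
  {"claw":-0.4,"slide":[0.6,0,3],"delta_rot":[0,0,0]},
  {"claw":-0.4,"slide":[0.6,0,3],"delta_rot":[0,0,0]},
])

```text
time: 39.05
position: [0.4505, 0.3597, 0.1172]
tool_rot: [-3.125, -0.0, 0.313]
ft_force: [-0.3, 0.8, 3.8]
grip_width: 0.413
grip_force: 4.0
```

Call:
send_rows([
  {"claw":0.3,"slide":[0,0,0],"delta_rot":[0,0,0]},
  {"claw":0.3,"slide":[0,0,0],"delta_rot":[0,0,0]},
  {"claw":0.3,"slide":[0,0,0],"delta_rot":[0,0,0]},
  {"claw":0.3,"slide":[0,0,-20],"delta_rot":[0,0,0]},
  {"claw":0.3,"slide":[0,0,-60],"delta_rot":[0,0,0]},
])

```text
time: 39.55
position: [0.4606, 0.3569, 0.1727]
tool_rot: [3.12, 0.0, -0.323]
ft_force: [0.3, 0.5, -0.4]
grip_width: 0.642
grip_force: 0.0
```

Call:
send_rows([
  {"claw":0.3,"slide":[0,0,-40],"delta_rot":[0,0.1,0]},
  {"claw":0.3,"slide":[-10,0,-70],"delta_rot":[0,0.2,0]},
  {"claw":-1,"slide":[-10,0,-70],"delta_rot":[0,0.2,0]},
  {"claw":-1,"slide":[-10,0,-70],"delta_rot":[0,0.2,0]},
])

```text
time: 39.95
position: [0.4662, 0.3589, 0.2467]
tool_rot: [3.141, 0.001, 0.003]
ft_force: [0.0, 0.5, -0.6]
grip_width: 0.542
grip_force: 0.0
```

Call:
send_rows([
  {"claw":-1,"slide":[0,40,0],"delta_rot":[0,0,0]},
  {"claw":-1,"slide":[0,85,0],"delta_rot":[0,0,0]},
  {"claw":-1,"slide":[0,130,0],"delta_rot":[0,0,0]},
  {"claw":-1,"slide":[0,175,0],"delta_rot":[0,0,0]},
  {"claw":-1,"slide":[0,220,0],"delta_rot":[0,0,0]},
])

```text
time: 40.45
position: [0.4659, 0.1356, 0.2439]
tool_rot: [3.141, -0.003, -0.007]
ft_force: [0.5, -1.2, 0.8]
grip_width: 0.095
grip_force: 0.0
```

Call:
send_rows([
  {"claw":-1,"slide":[0,40,0],"delta_rot":[0,0,0]},
  {"claw":-1,"slide":[0,80,0],"delta_rot":[0,0,0]},
  {"claw":-1,"slide":[0,115,0],"delta_rot":[0,0,0]},
  {"claw":-1,"slide":[0,115,0],"delta_rot":[0,0,0]},
  {"claw":-1,"slide":[0,115,0],"delta_rot":[0,0,0]},
])

```text
time: 40.95
position: [0.4659, 0.0225, 0.2442]
tool_rot: [-3.14, 0.006, 0.006]
ft_force: [0.2, 0.5, -0.5]
grip_width: 0.002
grip_force: 0.0
```

```bash
python3 - <<'E'
from h import *
go([.4633,.0194,.10],np.radians(-90));s=look("scene");d=look("top")
h=cv2.cvtColor(s["color"],cv2.COLOR_BGR2HSV)
# plunger: brass blob in the scene view, ray on z=.058
k=cv2.inRange(h,np.array((15,80,100)),np.array((40,255,255)));k[:, :295]=0;k[:195]=0;k[220:]=0;k[:,340:]=0
c=max(cv2.findContours(k,0,2)[0],key=cv2.contourArea);(x,y),(a,b),_=cv2.fitEllipse(c);print("plunger px",x,y,a,b,ray(s,x,y,.058))
cv2.imwrite("pics/c10.png",np.hstack([cv2.resize(d["color"][130:270,60:260],(400,280)),cv2.resize(s["color"][140:340,230:500],(378,280))]))
E
```

```text
at [0.4659 0.0225 0.2442] slide [ -2.1   3.3 144.2] rot [-0.001  0.004 -0.004] 
plunger px 317.3701171875 204.8287353515625 11.507757186889648 14.766850471496582 [0.47115214 0.02318668]
```

View pics/c10.png

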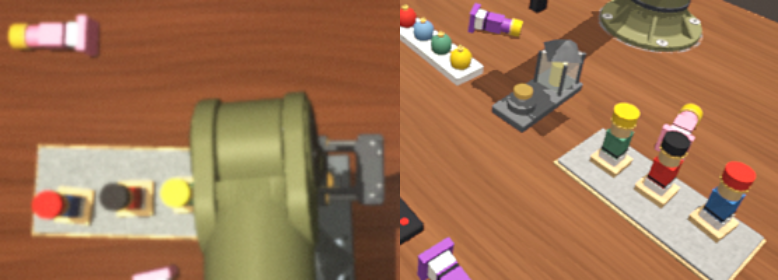

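All three soldiers stand on the board (scene crop 620,135; 668,165; 725,198) and the tray is intact. Next I press the plunger.

Call:
send_rows([
  {"claw":-1,"slide":[-1,2,45],"delta_rot":[0,0,0]},
  {"claw":-1,"slide":[-1,2,90],"delta_rot":[0,0,0]},
  {"claw":-1,"slide":[-1,2,135],"delta_rot":[0,0,0]},
  {"claw":-1,"slide":[-1,2,150],"delta_rot":[0,0,0]},
  {"claw":-1,"slide":[-1,2,152],"delta_rot":[0,0,0]},
])

```text
time: 41.55
position: [0.4631, 0.0234, 0.0911]
tool_rot: [-3.14, -0.004, 0.01]
ft_force: [0.0, -0.4, 0.4]
grip_width: 0.006
grip_force: 0.0
```

Call:
send_rows([
  {"claw":-1,"slide":[0,0,0],"delta_rot":[0,0,0]},
  {"claw":-1,"slide":[0,0,4],"delta_rot":[0,0,0]},
  {"claw":-1,"slide":[0,0,8],"delta_rot":[0,0,0]},
  {"claw":-1,"slide":[0,0,10],"delta_rot":[0,0,0]},
  {"claw":-1,"slide":[0,0,10],"delta_rot":[0,0,0]},
])

```text
time: 42.05
position: [0.4655, 0.0217, 0.084]
tool_rot: [3.141, -0.0, 0.0]
ft_force: [0.2, 0.5, 0.1]
grip_width: 0.002
grip_force: 0.0
```

Call:
send_rows([
  {"claw":-1,"slide":[0,0,2],"delta_rot":[0,0,0]},
  {"claw":-1,"slide":[0,0,4],"delta_rot":[0,0,0]},
  {"claw":-1,"slide":[0,0,4],"delta_rot":[0,0,0]},
])

```text
time: 42.35
position: [0.4657, 0.0218, 0.08]
tool_rot: [3.141, -0.0, 0.001]
ft_force: [-0.1, 0.2, 2.3]
grip_width: 0.006
grip_force: 1.3
```

Contact was at TCP z≈0.080, so I press through about 10 mm.

Call:
send_rows([
  {"claw":-1,"slide":[0,-1,2],"delta_rot":[0,0,0]},
  {"claw":-1,"slide":[0,-1,4],"delta_rot":[0,0,0]},
  {"claw":-1,"slide":[0,-1,6],"delta_rot":[0,0,0]},
  {"claw":-1,"slide":[0,-1,7],"delta_rot":[0,0,0]},
  {"claw":-1,"slide":[0,-1,8],"delta_rot":[0,0,0]},
])

```text
time: 42.85
position: [0.4659, 0.0222, 0.0722]
tool_rot: [3.141, -0.001, 0.001]
ft_force: [-0.3, -2.9, 6.7]
grip_width: 0.009
grip_force: 3.1
```

Call:
send_rows([
  {"claw":-1,"slide":[0,0,1],"delta_rot":[0,0,0]},
  {"claw":-1,"slide":[0,0,1.5],"delta_rot":[0,0,0]},
  {"claw":-1,"slide":[0,0,2],"delta_rot":[0,0,0]},
])

```text
time: 43.15
position: [0.4659, 0.0223, 0.0704]
tool_rot: [3.141, -0.001, 0.001]
ft_force: [-2.3, -2.8, 11.2]
grip_width: 0.004
grip_force: 5.5
```

Call:
send_rows([
  {"claw":-1,"slide":[0,0,0.5],"delta_rot":[0,0,0]},
  {"claw":-1,"slide":[0,0,1],"delta_rot":[0,0,0]},
])

```text
time: 43.35
position: [0.466, 0.0223, 0.0702]
tool_rot: [3.14, -0.001, 0.001]
ft_force: [-5.2, -2.2, 18.0]
grip_width: 0.004
grip_force: 9.1
```

The plunger is on its stop: the force is 18 N with no further travel. I retract and check everything.

Call:
send_rows([
  {"claw":-1,"slide":[0,0,0],"delta_rot":[0,0,0]},
  {"claw":-1,"slide":[0,0,-8],"delta_rot":[0,0,0]},
  {"claw":-1,"slide":[0,0,-20],"delta_rot":[0,0,0]},
  {"claw":-1,"slide":[0,0,-60],"delta_rot":[0,0,0]},
  {"claw":-1,"slide":[0,0,-110],"delta_rot":[0,0,0]},
])

```text
time: 43.85
position: [0.4633, 0.0236, 0.1781]
tool_rot: [-3.14, -0.001, 0.009]
ft_force: [2.0, 0.1, 0.5]
grip_width: 0.006
grip_force: 0.0
```

Call:
send_rows([
  {"claw":-1,"slide":[0,0,-40],"delta_rot":[0,0,0]},
  {"claw":-1,"slide":[0,0,-80],"delta_rot":[0,0,0]},
  {"claw":-1,"slide":[0,0,-80],"delta_rot":[0,0,0]},
  {"claw":-1,"slide":[0,0,-80],"delta_rot":[0,0,0]},
])

```text
time: 44.25
position: [0.4656, 0.0235, 0.2594]
tool_rot: [-3.141, -0.001, -0.002]
ft_force: [-0.2, 0.1, -0.8]
grip_width: 0.006
grip_force: 0.0
```

```bash
python3 - <<'E'
from h import *
s=look("scene");print(ctrl.get_state()["position"])
cv2.imwrite("pics/c11.png",cv2.resize(s["color"][100:340,170:500],(792,576)))
E
```

```text
[0.46490555 0.02327713 0.25815776]
```

View pics/c11.png

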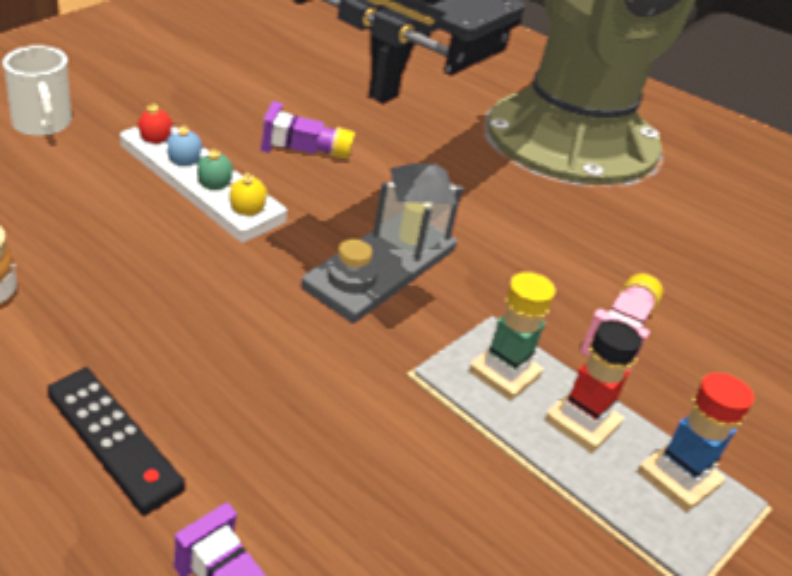

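The plunger is back up (355,255), four baubles sit in the tray (155-248,125-195), and the three soldiers stand on the board (515,335; 600,385; 700,440).

```bash
python3 -c "
from bench import ctrl
print(ctrl.close_job())"
```

```text
the job is handed in; nothing more can be done
None
```

The job is handed in at about 44 s: all three soldiers stand on the board, all four baubles sit in their own pockets, and the plunger was pressed to its stop and sprang back; the judge's verdict was not shown.

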